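Fetch the pigment pot from behind the reagent containers and put it on the balance

TASK

The low pigment pot on the wooden stand is hemmed in by a tin, a jar and a bottle: move those three to the steel tray, leaving the pot where it is until all three stand there, then put the pot in the middle of the balance's pan. Once the pot stands there, put the tin, the jar and the bottle back on the stand, each in the very spot where it stood at the start. Keep everything upright, set things down rather than drop them, and leave the brush, the beaker and the mortar alone.

Things in the scene. Friction and masses are not known exactly. Their poses are not given: they have to be found in the camera images.
- tin: Square steel tin, 44 x 44 mm, flat top 98 mm above its foot, with a small off-centre round black cap (20 mm wide) reaching 108 mm. Loose, about 0.2 kg. One of the three containers around the pot; which of the three spots each occupies changes. Origin: centre of its underside; z up, x and y square to its sides (within about 8 degrees of the stand's x and y at the start). Which way it is turned at the end does not matter.
- jar: Round wide jar, 52 mm in diameter and 95 mm tall, straight sided: white ceramic body 73 mm high with a 22 mm high black lid of the same diameter. Loose, about 0.22 kg. Origin: centre of its underside; z up.
- bottle: Slim amber glass bottle, 112 mm tall: body 42 mm in diameter up to 56 mm, a shoulder narrowing to 22 mm at 72 mm and to 18 mm at 80 mm, then a tall black round cap, 24 mm in diameter, from 80 to 112 mm (gripped easily by the cap). Loose, about 0.14 kg. Origin: centre of its underside; z up.
- pot: Low round white ceramic pigment pot, 44 mm in diameter and 40 mm tall, its closed lid (slightly overhanging, part of it) the top 6 mm. Loose, about 0.11 kg. It stands on the stand with one container on its robot side and one to each side of it, their centres about 58 mm from its centre, too near and too tall for a gripper to come down on it while they are there. Origin: centre of its underside; z up.
- stand: Fixed light wooden stand: a board 200 mm (x) by 230 mm (y), its top 12 mm above the bench, with an 8 mm thick gallery rim 30 mm high (above the bench) along its back (+x) and both sides, open in front. The three spots for the containers lie near x, y = (-18, 0), (35, 58) and (35, -58) mm in its frame and the pot near (41, 0); the exact spots are where the containers stand at the start. Origin: centre of its underside; x towards its back, z up.
- tray: Fixed empty steel tray, the side area for the containers: 280 mm (x) by 140 mm (y), inner floor 4 mm above the bench, rim 4 mm thick and 12 mm high (above the bench). It lies to the left or the right of the stand. The three fit side by side along its x, e.g. at -85, 0 and 85 mm. Origin: centre of its underside; z up.
- balance: Fixed laboratory top-pan balance, a white housing 210 x 160 mm reaching 140 mm in front (-x) of its origin and 70 mm behind it, top 48 mm above the bench, with a display panel in front and a flat round steel pan 92 mm in diameter whose top is 62 mm above the bench. It lies on the other side of the stand from the tray. Origin: at bench level right below the centre of the pan; z up.
- brush: Bystander: a loose brush lying across the bench between the robot and the stand, 20 mm high and up to 42 mm wide, about 200 mm long. Leave it alone. Origin: about the middle of its underside; its length is along its x.
- beaker: Bystander: loose open glass beaker, 68 mm in diameter, 85 mm tall, on the bench beyond the stand. Leave it alone. Origin: centre of its underside.
- mortar: Bystander: loose white ceramic mortar bowl, 100 mm in diameter, 50 mm tall, on the bench beyond the stand. Leave it alone. Origin: centre of its underside.
Mind the look-alikes: they are no part of the job. What is shaped like the pot but green or orange is not meant.

How it is judged:
On the way, in this order (a step that is already met when the one before it is completed fails the run):
1. the tin, the jar and the bottle stand upright and released on the tray, while the pot is still where it stood (within 20 mm) (x of tin in the frame of tray between -0.13 and 0.13 m and y of tin in the frame of tray between -0.06 and 0.06 m and z of each of tin, jar, bottle in the frame of tray below 0.015 m and angle between each of tin, jar, bottle's own z axis and vertical below 0.15 rad and contact force between each of tin, jar, bottle and the fingers below 0.2 N and x of jar in the frame of tray between -0.13 and 0.13 m and y of jar in the frame of tray between -0.06 and 0.06 m and x of bottle in the frame of tray between -0.13 and 0.13 m and y of bottle in the frame of tray between -0.06 and 0.06 m and distance of pot from where it was at the start of the episode below 0.02 m), for 0.2 s.
2. the pot stands released in the middle of the balance's pan, the three containers still on the tray (horizontal distance between pot and balance below 0.014 m and z of pot in the frame of balance between 0.057 and 0.068 m and angle between each of pot, tin, jar, bottle's own z axis and vertical below 0.15 rad and contact force between each of pot, tin, jar, bottle and the fingers below 0.2 N and x of tin in the frame of tray between -0.13 and 0.13 m and y of tin in the frame of tray between -0.06 and 0.06 m and z of each of tin, jar, bottle in the frame of tray below 0.015 m and x of jar in the frame of tray between -0.13 and 0.13 m and y of jar in the frame of tray between -0.06 and 0.06 m and x of bottle in the frame of tray between -0.13 and 0.13 m and y of bottle in the frame of tray between -0.06 and 0.06 m), for 0.2 s.
At the end, for the whole second after the job is handed in: The tin, the jar and the bottle each stand upright (within 0.15 rad) within 15 mm of where they themselves stood at the start; the pot stands upright on the balance's pan within 14 mm of its centre; all four are released and at rest (distance of each of tin, jar, bottle from where it was at the start of the episode below 0.015 m and angle between each of tin, jar, bottle, pot's own z axis and vertical below 0.15 rad and horizontal distance between pot and balance below 0.014 m and z of pot in the frame of balance between 0.057 and 0.068 m and contact force between each of tin, jar, bottle, pot and the fingers below 0.2 N and linear speed of each of tin, jar, bottle, pot below 0.03 m/s and angular speed of each of tin, jar, bottle, pot below 0.3 rad/s); the robot touches nothing.
It fails at once if a container or the pot is tipped by more than 0.5 rad (angle between any of tin, jar, bottle, pot's own z axis and vertical above 0.5 rad).
It fails at once if a container or the pot is dropped (falls freely faster than 0.7 m/s, about 25 mm) ((linear speed of tin above 0.7 m/s and contact force between tin and the fingers below 0.05 N) or (linear speed of jar above 0.7 m/s and contact force between jar and the fingers below 0.05 N) or (linear speed of bottle above 0.7 m/s and contact force between bottle and the fingers below 0.05 N) or (linear speed of pot above 0.7 m/s and contact force between pot and the fingers below 0.05 N)).
It fails at once if the brush, the beaker or the mortar is moved by more than 20 mm (distance of any of brush, beaker, mortar from where it was at the start of the episode above 0.02 m).
It also fails if it takes over 141 s, if anything falls off the work surface, if the arm or the gripper's body presses on something with over 40 N, if the wrist force passes 120 N, or if a joint passes its speed limit or range.

ROBOT

A 6-joint arm with a two-finger parallel gripper is mounted at the origin on the work surface. World frame = base frame: x ahead of the robot, y to its left, z up, the work surface at z = 0. Lengths are in m, angles in rad, forces in N, time in s.
With the tool pointing down it reaches from about 0.325 to 0.75 m from the base axis. Payload 7.6 kg.
Tool frame: the origin (TCP) lies at the very end of the fingers, on their centre line; the grasp point (between the pads) lies 19 mm behind it; z points along the fingers, y is the line along which they close (so a half turn about z gives the same grasp; the last joint's range is limited). The gripper opens to 85 mm and grips with 20 to 120 N. Pads are 22 mm wide; open, the fingers measure 114 mm over their backs; the gripper's body (76 mm by 85 mm) begins 54 mm behind the grasp point. The pads swing forward as they close: fully open they stand 13 mm farther back than shut.
Start: joints at [1.172, 0.052, 1.401, -0, 1.689, -0.07], TCP at [0.17, 0.497, 0.231] pointing down, gripper open.
Joint ranges: [-2.9, 2.9], [-0.91, 2.17], [0.12, 2.37], [-1.06, 4.2], [0.26, 2.73], [-2.93, 2.93]. Speed limits (rad/s): [2.57, 2.57, 3.01, 3.14, 3.14, 3.14].

INTERFACE

Orientations are given as a rotation vector (axis times angle).
In Python, from workcell import read_state, read_camera, camera_model, close_job gives the robot as it stands.
- The arm moves only by the tool step_arm, never from a script. Its argument "motion" is a list of rows, each an object with "claw": the closure, from 0 (fully open) to 1 (shut); "xyz": the shift along the tool's x, y, z in m, a list of three; "rotation": the turn, a rotation vector about the tool's x, y, z in rad, a list of three. A call has exactly 5 rows; each row is the pose to reach, as a shift and turn from the pose commanded when the call began, along the tool's axes at that moment; what a row does not reach only later rows make up. A row lasts 1/10 s, in which the tool goes at most 50 mm and 8.59 degrees, less where a joint would pass 70% of its speed; a pose out of reach is approached as far as the arm can. A call with a gripper value outside its range is refused whole. The fingers move at their own pace and stop on an object; "squeeze" is the grip in N (left out, the last holds). Time passes only in rows, so rows that repeat a pose let the fingers close, or fill a call up. It gives the time, the measured TCP pose, the force, the opening and the grip force at its end, in the units of the state.
- read_state(): the state, without advancing time (a new reading comes with each control period).
- read_camera(name): name is "side" or "top"; returns (picture, depth): 480x640x3 uint8, red, green, blue; 480x640 float32, m along the optical axis (not along the pixel's ray), 0 where there is no reading.
- camera_model(name): a dict with "K" (3x3 intrinsics, pixels), "origin" and "rotation" of the camera in the world. Camera axes: x right, y down, z forward; pixel columns grow to the right and rows downward; lengths in m; the calibration is good to about 2 mm. A picture is of the moment at which its call begins. camera_model takes no time and is no camera call.
- close_job(): hands the job in; it is judged then, once.
The state is a dict: "t": time; "qpos": joint angles; "joint_velocities": joint speeds; "tau": joint torques, N m; "eef_pos": TCP position; "ee_rot": TCP orientation; "force": force on the tool from outside, world axes, zero at the start; "ft_torque": the same for the moment, N m; "finger_gap": opening from 0.0 (shut) to 1.0 (fully open); "finger_force": force on a finger pad.
Only numpy, scipy, OpenCV 4.12 (cv2) and the standard library are available. Lean on these libraries where they do the work, as an engineer would, in place of code of your own. Each camera call takes 0.05 s, during which the arm holds its last target. There are 200 camera calls.

## Working session

There is one attempt and no reset: what is moved stays moved. The work goes in short steps, Python scripts to look and compute and a tool call to move; the robot and the scene stay as the last step left them, time stands still between calls to the robot, and variables do not carry over. Pictures are saved under pics/ and viewed, at most 14 in all, crops included, and the job is handed in when it is done.

Besides the shell and the picture viewer there is one more tool, called after "Emit:" as a command line: name --argument value ..., lists and objects as JSON in quotes. step_arm: Moves the arm, as the interface text tells. Its arguments: {"type":"object","properties":{"motion":{"type":"array"},"squeeze":{"type":"number"}},"required":["motion"]}

```bash
mkdir -p pics; ls; cat > h.py <<'E'
import numpy as np, cv2
from workcell import *
def snap(n,f=None):
    im,d=read_camera(n)
    if f: cv2.imwrite('pics/'+f,im[:,:,::-1])
    return im,d
def pts(n,d):
    m=camera_model(n);K=np.array(m['K']);R=np.array(m['rotation']);o=np.array(m['origin'])
    v,u=np.mgrid[:480,:640]
    c=np.stack([(u-K[0,2])/K[0,0]*d,(v-K[1,2])/K[1,1]*d,d],-1)
    return c@R.T+o
def ray(n,u,v,z):
    m=camera_model(n);K=np.array(m['K']);R=np.array(m['rotation']);o=np.array(m['origin'])
    r=R@np.linalg.inv(K)@np.array([u,v,1.]);return o+r*(z-o[2])/r[2]
E
python3 - <<'E'
from h import *
for n in('top','side'):
    im,d=snap(n,n+'0.png');np.savez(n+'0.npz',im=im,d=d);m=camera_model(n);print(n,m)
s=read_state();print(s)
E
```

```text
pics
top {'K': array([[607.35051946,   0.        , 315.95114743],
       [  0.        , 607.35051946, 246.52999773],
       [  0.        ,   0.        ,   1.        ]]), 'origin': array([ 0.4735619 , -0.01159051,  1.23940013]), 'rotation': array([-2.14740333,  2.18578725, -0.08690668])}
side {'K': array([[520.80941422,   0.        , 321.57791082],
       [  0.        , 520.80941422, 240.90740825],
       [  0.        ,   0.        ,   1.        ]]), 'origin': array([ 0.2870019 , -0.94561235,  0.64059338]), 'rotation': array([-2.07427895,  0.33593433, -0.20117979])}
{'t': 0.1, 'qpos': array([ 1.17166454e+00,  5.27760800e-02,  1.40164641e+00,  2.55164522e-05,
        1.68860185e+00, -7.02714953e-02]), 'joint_velocities': array([ 2.16420229e-04, -1.45407604e-04, -2.86022480e-03, -6.97885439e-04,
       -3.63928134e-05,  7.63507473e-04]), 'tau': array([ 7.43093042e-04, -3.82579064e+01, -3.60986745e+01, -7.60625244e-05,
        4.70914747e-03,  4.53175097e-07]), 'eef_pos': array([0.16940625, 0.49662536, 0.23054373]), 'ee_rot': array([-5.14184617e-01, -3.09886546e+00,  2.17772712e-03]), 'force': array([ 0.02316636, -0.35052894, -1.28350185]), 'ft_torque': array([-0.01819168, -0.00499155,  0.01314155]), 'finger_force': 0.0, 'finger_gap': 1.0003029264417944}
```

View pics/top0.png

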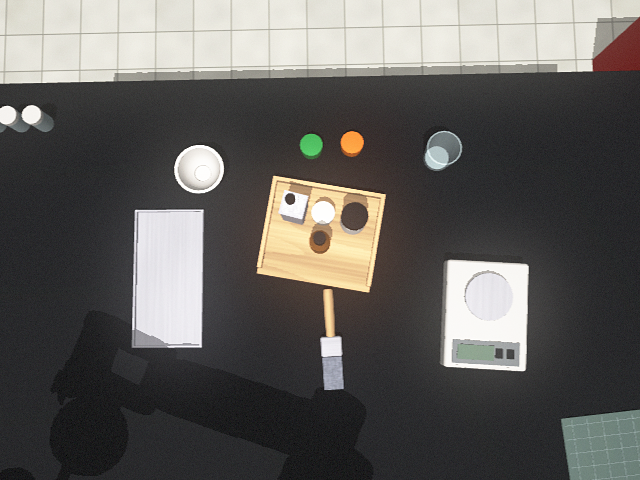

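View pics/side0.png

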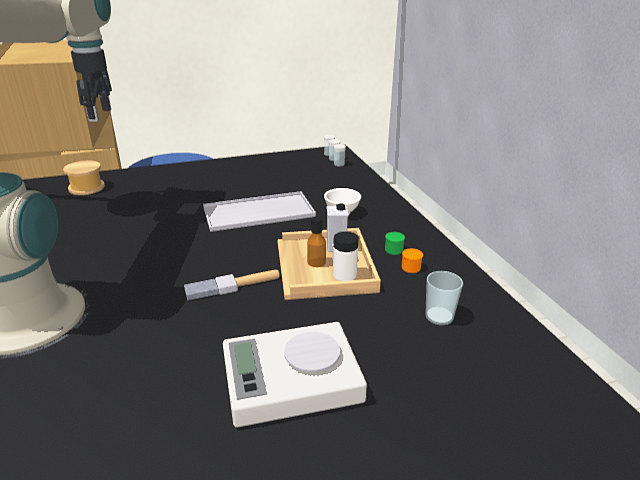

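The top view shows the tin at (293,207), the jar at (354,217), the bottle at (320,241) and the white pot at (323,212). The green lid at (311,146) and the orange one at (352,143) are decoys. The tray is at (168,278) and the pan at (489,297).

```bash
sed -i "s/R=np.array(m\['rotation'\])/R=cv2.Rodrigues(np.array(m['rotation']))[0]/" h.py
cat >> h.py <<'E'
def blob(n,d,u0,u1,v0,v1,z0,z1,P=None):
    "largest blob of depth points with z in band, in pixel window; returns centroid, minAreaRect (mm) and count"
    P=pts(n,d);m=((P[...,2]>z0)&(P[...,2]<z1)&(d>0)).astype(np.uint8)
    w=np.zeros_like(m);w[v0:v1,u0:u1]=1;m*=w
    k,l,st,c=cv2.connectedComponentsWithStats(m)
    if k<2:return None
    i=1+st[1:,4].argmax();Q=P[l==i]
    r=cv2.minAreaRect((Q[:,:2]*1000).astype(np.float32));c2=cv2.minEnclosingCircle((Q[:,:2]*1000).astype(np.float32))
    return dict(rect=np.round(r[0],1),size=np.round(r[1],1),ang=round(r[2],1),circ=np.round(c2[0],1),rad=round(c2[1],1),z=round(float(np.median(Q[:,2])),4),mean=np.round(Q[:,:2].mean(0)*1000,1),n=len(Q))
E
python3 - <<'E'
from h import *
a=np.load('top0.npz');im,d=a['im'],a['d']
for nm,b in dict(tintop=(275,310,185,225,.1,.115),tincap=(275,310,185,225,.1165,.13),jar=(335,375,195,240,.098,.118),bottle=(300,340,220,260,.113,.135),pot=(308,340,195,226,.042,.062),pan=(450,530,255,330,.056,.07),bal=(430,540,250,380,.03,.07),tray=(120,215,200,355,.001,.03),stand=(250,395,170,300,.02,.04),brush=(310,350,280,400,.008,.03)).items():
    print(nm,blob('top',d,*b))
P=pts('top',d)
for u,v in[(400,320),(230,300),(293,212),(354,217),(320,238),(323,212),(489,297),(168,250),(330,270)]:print(u,v,P[v,u].round(4))
big=cv2.resize(im[165:300,245:400],None,fx=5,fy=4.4,interpolation=2)[:600,:800];cv2.imwrite('pics/crop.png',big[:,:,::-1])
E
```

```text
tintop {'rect': array([661.,  46.]), 'size': array([46. , 46.7]), 'ang': 74.4, 'circ': array([660.5,  45.8]), 'rad': 31.7, 'z': 0.1091, 'mean': array([658.8,  45. ]), 'n': 502}
tincap {'rect': array([671. ,  51.7]), 'size': array([19.2, 18.8]), 'ang': 7.0, 'circ': array([671.1,  51.7]), 'rad': 10.1, 'z': 0.1193, 'mean': array([670.6,  51.8]), 'n': 86}
jar {'rect': array([638.2, -69.1]), 'size': array([51.1, 49.8]), 'ang': 36.6, 'circ': array([638.3, -69.2]), 'rad': 26.2, 'z': 0.1058, 'mean': array([638.1, -69.1]), 'n': 589}
bottle {'rect': array([595.3,  -2.1]), 'size': array([20.4, 22.2]), 'ang': 89.2, 'circ': array([595.7,  -2.1]), 'rad': 11.7, 'z': 0.1231, 'mean': array([595.5,  -2.2]), 'n': 125}
pot {'rect': array([654.6,  -9.3]), 'size': array([43.8, 44.7]), 'ang': 90.0, 'circ': array([654.3,  -9.8]), 'rad': 23.1, 'z': 0.049, 'mean': array([654. ,  -9.6]), 'n': 416}
pan {'rect': array([ 482.5, -326.6]), 'size': array([90.4, 91.5]), 'ang': 48.7, 'circ': array([ 481.9, -326.9]), 'rad': 46.6, 'z': 0.0606, 'mean': array([ 482.4, -326.3]), 'n': 1765}
bal {'rect': array([ 447.6, -324.
[... 296 characters left out ...]
 array([530.6, 308.9]), 'n': 8103}
stand {'rect': array([621.1,  -5.7]), 'size': array([230.3, 189.1]), 'ang': 79.3, 'circ': array([620.4,  -5.8]), 'rad': 147.3, 'z': 0.0287, 'mean': array([654. , -11.3]), 'n': 1292}
brush {'rect': array([404., -21.]), 'size': array([198.6,  41.9]), 'ang': 0.8, 'circ': array([404. , -20.4]), 'rad': 99.9, 'z': 0.0168, 'mean': array([387. , -21.2]), 'n': 1517}
400 320 [ 0.4381 -0.163  -0.0011]
230 300 [4.844e-01 1.815e-01 3.000e-04]
293 212 [0.6459 0.0451 0.1116]
354 217 [ 0.6349 -0.0693  0.1068]
320 238 [ 0.5944 -0.0048  0.1248]
323 212 [ 0.6537 -0.0112  0.0529]
489 297 [ 0.481  -0.3275  0.0621]
168 250 [0.5884 0.3073 0.0062]
330 270 [ 0.5414 -0.0232  0.0089]
```

View pics/crop.png

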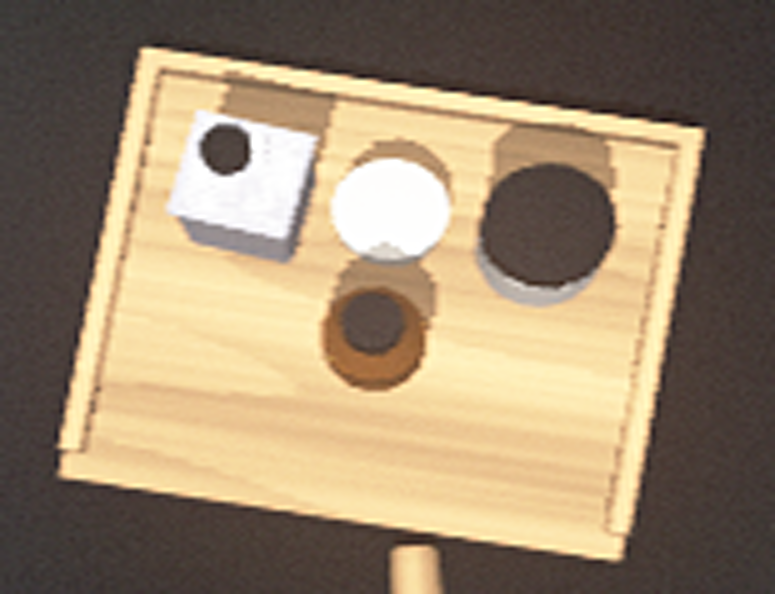

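The crop confirms the layout: the only white round lid, at crop (390,210), is the pot. Around it are the tin with its off-centre cap at left, the black-lidded jar at right and the amber bottle in front. Heights and sizes match the description. First I move toward the bottle and turn the tool square to the world axes.

Emit:
step_arm --motion '[{"claw": 0,"xyz": [-0.03,-0.018,-0.01],"rotation": [0,0,-0.1]},{"claw": 0,"xyz": [-0.07,-0.041,-0.02],"rotation": [0,0,-0.22]},{"claw": 0,"xyz": [-0.11,-0.065,-0.02],"rotation": [0,0,-0.33]},{"claw": 0,"xyz": [-0.15,-0.089,-0.02],"rotation": [0,0,-0.33]},{"claw": 0,"xyz": [-0.19,-0.112,-0.02],"rotation": [0,0,-0.33]}]' --squeeze 40

```text
t: 0.6
eef_pos: [0.3139, 0.3279, 0.2511]
ee_rot: [0.003, -3.141, 0.0]
force: [0.8, 0.4, -0.6]
finger_gap: 1.0
finger_force: 0.0
```

```bash
cat >> h.py <<'E'
def st():
    s=read_state();R=cv2.Rodrigues(np.array(s['ee_rot']))[0]
    print('t',round(s['t'],2),'tcp',(s['eef_pos']*1000).round(1),'yaw_y',round(np.degrees(np.arctan2(R[1,1],R[0,1])),2),'z',R[:,2].round(4),'F',np.round(s['force'],1),'gap',round(s['finger_gap'],3),'ff',round(s['finger_force'],1))
    return s,R
def go(x,y,z,yaw=None):
    s,R=st();print('tool shift to target',(R.T@(np.array([x,y,z])-s['eef_pos'])).round(4))
E
python3 - <<'E'
from h import *
go(.5955,-.002,.25)
a=np.load('top0.npz');im,d=a['im'],a['d'];g=cv2.cvtColor(im,cv2.COLOR_RGB2HSV)
for p in [(135,210),(204,210),(132,347),(202,347)]:print('tray',ray('top',*p,.012).round(4))
# tin top: bright, low saturation
m=((g[...,1]<40)&(g[...,2]>190)).astype(np.uint8);w=m*0;w[185:220,276:311]=1;c,_=cv2.findContours(m*w,0,2);c=max(c,key=cv2.contourArea)
P=np.array([ray('top',*p[0],.110)[:2]*1000 for p in c],np.float32);print('tin',cv2.minAreaRect(P),cv2.boundingRect(c))
m=((g[...,1]<40)&(g[...,2]>190)).astype(np.uint8);w=m*0;w[190:230,308:340]=1;c,_=cv2.findContours(m*w,0,2);c=max(c,key=cv2.contourArea)
P=np.array([ray('top',*p[0],.052)[:2]*1000 for p in c],np.float32);print('pot',cv2.minEnclosingCircle(P))
E
```

```text
t 0.6 tcp [313.9 327.9 251.1] yaw_y 90.1 z [-1.e-04 -1.e-04 -1.e+00] F [ 0.8  0.4 -0.6] gap 1.0 ff 0.0
tool shift to target [-0.2811 -0.3304  0.0011]
tray [0.6715 0.3742 0.012 ]
tray [0.6687 0.2323 0.012 ]
tray [0.3936 0.3771 0.012 ]
tray [0.3914 0.2362 0.012 ]
tin ((660.9410400390625, 45.21869659423828), (47.665687561035156, 46.06324768066406), 74.68746948242188) (278, 190, 31, 29)
pot ((653.3738403320312, -10.267767906188965), 23.2945613861084)
```

Emit:
step_arm --motion '[{"claw": 0.4,"xyz": [-0.028,-0.033,0],"rotation": [0,0,0]},{"claw": 0.4,"xyz": [-0.056,-0.066,0],"rotation": [0,0,0]},{"claw": 0.4,"xyz": [-0.084,-0.099,0],"rotation": [0,0,0]},{"claw": 0.4,"xyz": [-0.112,-0.132,0],"rotation": [0,0,0]},{"claw": 0.4,"xyz": [-0.14,-0.165,0],"rotation": [0,0,0]}]'

```text
t: 1.1
eef_pos: [0.4541, 0.1631, 0.251]
ee_rot: [0.002, -3.141, -0.0]
force: [0.8, 0.6, 0.8]
finger_gap: 0.596
finger_force: 0.0
```

Emit:
step_arm --motion '[{"claw": 0.4,"xyz": [-0.03,-0.035,0],"rotation": [0,0,0]},{"claw": 0.4,"xyz": [-0.06,-0.07,0],"rotation": [0,0,0]},{"claw": 0.4,"xyz": [-0.09,-0.105,0],"rotation": [0,0,0]},{"claw": 0.4,"xyz": [-0.12,-0.14,0],"rotation": [0,0,0]},{"claw": 0.4,"xyz": [-0.141,-0.165,0],"rotation": [0,0,0]}]'

```text
t: 1.6
eef_pos: [0.5956, -0.0026, 0.2503]
ee_rot: [-0.001, -3.14, 0.0]
force: [0.3, 0.8, 0.1]
finger_gap: 0.603
finger_force: 0.0
```

Emit:
step_arm --motion '[{"claw": 0.4,"xyz": [0,0,0],"rotation": [0,0,0]},{"claw": 0.4,"xyz": [0,0,0.03],"rotation": [0,0,0]},{"claw": 0.4,"xyz": [0,0,0.06],"rotation": [0,0,0]},{"claw": 0.4,"xyz": [0,0,0.08],"rotation": [0,0,0]},{"claw": 0.4,"xyz": [0,0,0.08],"rotation": [0,0,0]}]'

```text
t: 2.1
eef_pos: [0.5925, 0.0005, 0.1673]
ee_rot: [0.003, -3.134, -0.001]
force: [-0.3, -0.3, 0.1]
finger_gap: 0.598
finger_force: 0.0
```

```bash
python3 -c "
from h import *
go(.5955,-.002,.09)"
```

```text
t 2.1 tcp [5.925e+02 5.000e-01 1.673e+02] yaw_y 90.1 z [-7.3e-03  7.0e-04 -1.0e+00] F [-0.3 -0.3  0.1] gap 0.598 ff 0.0
tool shift to target [-0.0035 -0.0026  0.0773]
```

Emit:
step_arm --motion '[{"claw": 0.4,"xyz": [-0.001,-0.001,0.02],"rotation": [0,0,0]},{"claw": 0.4,"xyz": [-0.002,-0.002,0.04],"rotation": [0,0,0]},{"claw": 0.4,"xyz": [-0.002,-0.002,0.06],"rotation": [0,0,0]},{"claw": 0.4,"xyz": [-0.002,-0.002,0.077],"rotation": [0,0,0]},{"claw": 0.4,"xyz": [-0.002,-0.002,0.077],"rotation": [0,0,0]}]'

```text
t: 2.6
eef_pos: [0.5955, -0.0016, 0.0929]
ee_rot: [0.003, -3.138, -0.001]
force: [-0.0, 0.6, -1.4]
finger_gap: 0.602
finger_force: 0.0
```

```bash
python3 -c "
from h import *
im,d=snap('side','s1.png');go(.5955,-.002,.09)
cv2.imwrite('pics/s1c.png',cv2.resize(im[180:320,230:430],None,fx=4,fy=4)[:,:,::-1])"
```

```text
t 2.65 tcp [596.4  -1.8  94.7] yaw_y 90.09 z [-8.e-04  2.e-04 -1.e+00] F [ 0.2  0.6 -0.1] gap 0.603 ff 0.0
tool shift to target [ 0.0009 -0.0002  0.0047]
```

View pics/s1c.png

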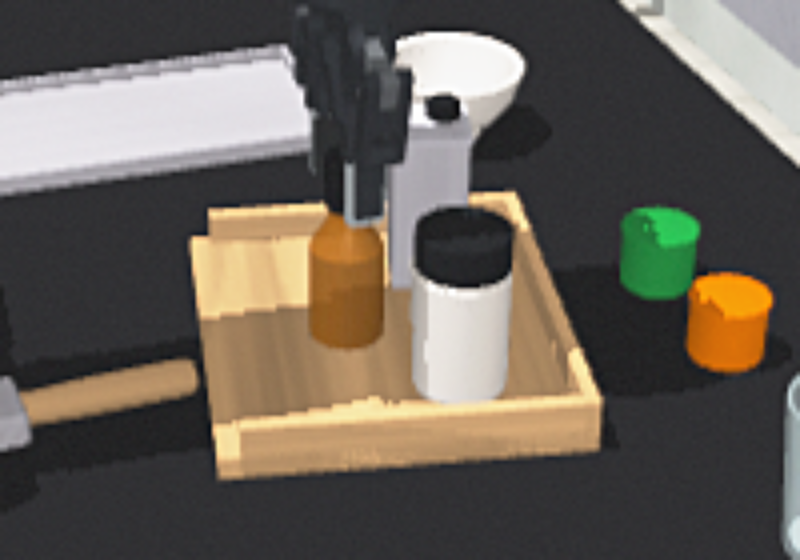

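The fingers straddle the bottle's cap at crop (350,190), with the jar and tin clear of them. Closing and lifting.

Emit:
step_arm --motion '[{"claw": 0.5,"xyz": [0,0,0.003],"rotation": [0,0,0]},{"claw": 0.75,"xyz": [0,0,0.003],"rotation": [0,0,0]},{"claw": 1,"xyz": [0,0,0.003],"rotation": [0,0,0]},{"claw": 1,"xyz": [0,0,0.003],"rotation": [0,0,0]},{"claw": 1,"xyz": [0,0,0.003],"rotation": [0,0,0]}]' --squeeze 40

```text
t: 3.15
eef_pos: [0.5972, -0.0023, 0.0926]
ee_rot: [-0.002, 3.139, -0.001]
force: [-0.6, -1.3, 6.1]
finger_gap: 0.27
finger_force: 39.6
```

```bash
python3 -c "
from h import *
go(.5955,-.002,.24)"
```

```text
t 3.15 tcp [597.2  -2.3  92.6] yaw_y 90.06 z [ 2.2e-03 -3.0e-04 -1.0e+00] F [-0.6 -1.3  6.1] gap 0.27 ff 39.6
tool shift to target [ 0.0014  0.0003 -0.1474]
```

Emit:
step_arm --motion '[{"claw": 1,"xyz": [0,0,-0.01],"rotation": [0,0,0]},{"claw": 1,"xyz": [0,0,-0.04],"rotation": [0,0,0]},{"claw": 1,"xyz": [0,0,-0.08],"rotation": [0,0,0]},{"claw": 1,"xyz": [0,0,-0.115],"rotation": [0,0,0]},{"claw": 1,"xyz": [0,0,-0.13],"rotation": [0,0,0]}]'

```text
t: 3.65
eef_pos: [0.5974, -0.002, 0.2256]
ee_rot: [-0.002, 3.136, 0.0]
force: [-0.2, -0.2, -1.7]
finger_gap: 0.272
finger_force: 39.5
```

Emit:
step_arm --motion '[{"claw": 1,"xyz": [0,0.015,0],"rotation": [0,0,0]},{"claw": 1,"xyz": [-0.003,0.045,0],"rotation": [0,0,0]},{"claw": 1,"xyz": [-0.006,0.085,0],"rotation": [0,0,0]},{"claw": 1,"xyz": [-0.009,0.13,0],"rotation": [0,0,0]},{"claw": 1,"xyz": [-0.012,0.175,0],"rotation": [0,0,0]}]'

```text
t: 4.15
eef_pos: [0.6072, 0.1753, 0.218]
ee_rot: [0.002, -3.137, 0.001]
force: [0.5, -0.7, -1.8]
finger_gap: 0.267
finger_force: 39.4
```

Emit:
step_arm --motion '[{"claw": 1,"xyz": [-0.002,0.045,0],"rotation": [0,0,0]},{"claw": 1,"xyz": [-0.004,0.085,0],"rotation": [0,0,0]},{"claw": 1,"xyz": [-0.006,0.11,0],"rotation": [0,0,0]},{"claw": 1,"xyz": [-0.006,0.125,0],"rotation": [0,0,0]},{"claw": 1,"xyz": [-0.006,0.131,0],"rotation": [0,0,0]}]'

```text
t: 4.65
eef_pos: [0.6132, 0.3055, 0.2187]
ee_rot: [0.005, -3.138, 0.002]
force: [-0.3, 0.5, -1.2]
finger_gap: 0.27
finger_force: 39.5
```

Emit:
step_arm --motion '[{"claw": 1,"xyz": [0,0,0.01],"rotation": [0,0,0]},{"claw": 1,"xyz": [0,0,0.04],"rotation": [0,0,0]},{"claw": 1,"xyz": [0,0,0.075],"rotation": [0,0,0]},{"claw": 1,"xyz": [0,0,0.1],"rotation": [0,0,0]},{"claw": 1,"xyz": [0,0,0.115],"rotation": [0,0,0]}]'

```text
t: 5.15
eef_pos: [0.6132, 0.3017, 0.1024]
ee_rot: [-0.001, -3.137, 0.003]
force: [-0.5, -0.6, -0.8]
finger_gap: 0.268
finger_force: 39.5
```

Emit:
step_arm --motion '[{"claw": 1,"xyz": [0,0,0],"rotation": [0,0,0]},{"claw": 1,"xyz": [0,0,0.007],"rotation": [0,0,0]},{"claw": 1,"xyz": [0,0,0.014],"rotation": [0,0,0]},{"claw": 1,"xyz": [0,0,0.02],"rotation": [0,0,0]},{"claw": 1,"xyz": [0,0,0.02],"rotation": [0,0,0]}]'

```text
t: 5.65
eef_pos: [0.6139, 0.3038, 0.0854]
ee_rot: [0.002, -3.141, 0.001]
force: [0.2, -0.8, -1.6]
finger_gap: 0.266
finger_force: 39.5
```

```bash
python3 -c "
from h import *
im,d=snap('side');go(.614,.304,.0838)
cv2.imwrite('pics/s2c.png',cv2.resize(im[150:290,180:380],None,fx=4,fy=4)[:,:,::-1])"
```

```text
t 5.7 tcp [614.1 303.9  86. ] yaw_y 90.08 z [-4.e-04 -1.e-04 -1.e+00] F [ 0. -0. -1.] gap 0.266 ff 39.5
tool shift to target [0.0001 0.0001 0.0022]
```

View pics/s2c.png

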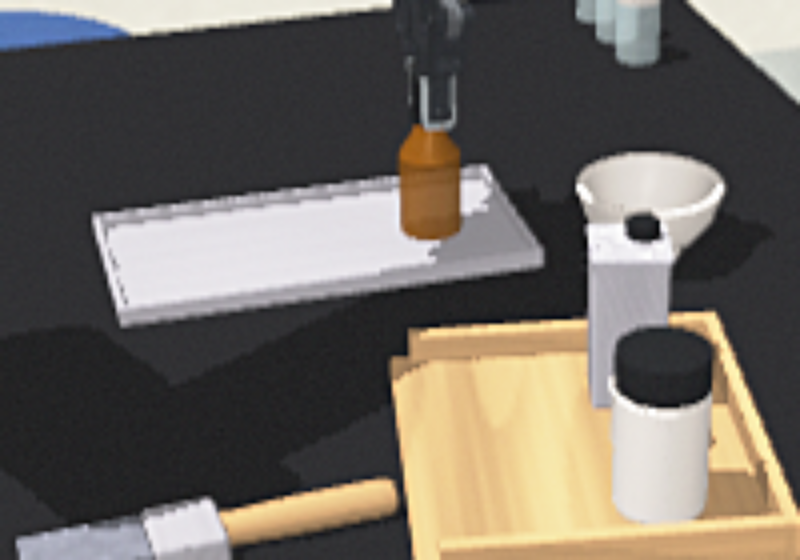

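The bottle hangs upright over the tray, its foot at crop (430,235), about 2 mm above the floor. I set it down, release it and rise.

Emit:
step_arm --motion '[{"claw": 1,"xyz": [0,0,0.001],"rotation": [0,0,0]},{"claw": 1,"xyz": [0,0,0.002],"rotation": [0,0,0]},{"claw": 1,"xyz": [0,0,0.0025],"rotation": [0,0,0]},{"claw": 1,"xyz": [0,0,0.0025],"rotation": [0,0,0]},{"claw": 1,"xyz": [0,0,0.0025],"rotation": [0,0,0]}]'

```text
t: 6.2
eef_pos: [0.6145, 0.304, 0.0846]
ee_rot: [-0.002, 3.14, 0.001]
force: [0.2, -0.6, 2.6]
finger_gap: 0.268
finger_force: 39.9
```

Emit:
step_arm --motion '[{"claw": 0.6,"xyz": [0,0,0],"rotation": [0,0,0]},{"claw": 0.4,"xyz": [0,0,0],"rotation": [0,0,0]},{"claw": 0.3,"xyz": [0,0,0],"rotation": [0,0,0]},{"claw": 0.2,"xyz": [0,0,0],"rotation": [0,0,0]},{"claw": 0.2,"xyz": [0,0,0],"rotation": [0,0,0]}]'

```text
t: 6.7
eef_pos: [0.6142, 0.3039, 0.0837]
ee_rot: [0.002, -3.142, -0.0]
force: [-0.1, 0.1, 0.0]
finger_gap: 0.8
finger_force: 0.0
```

Emit:
step_arm --motion '[{"claw": 0.2,"xyz": [0,0,-0.02],"rotation": [0,0,0]},{"claw": 0.1,"xyz": [0,0,-0.06],"rotation": [0,0,0]},{"claw": 0,"xyz": [0,0,-0.1],"rotation": [0,0,0]},{"claw": 0,"xyz": [0,0,-0.13],"rotation": [0,0,0]},{"claw": 0,"xyz": [0,0,-0.14],"rotation": [0,0,0]}]'

```text
t: 7.2
eef_pos: [0.6152, 0.3044, 0.2288]
ee_rot: [-0.002, 3.135, 0.005]
force: [0.2, -0.5, 0.2]
finger_gap: 1.003
finger_force: 0.0
```

```bash
python3 -c "
from h import *
go(.6605,.0455,.22)
"
```

```text
t 7.2 tcp [615.2 304.4 228.8] yaw_y 90.07 z [ 0.0067  0.0029 -1.    ] F [ 0.2 -0.5  0.2] gap 1.003 ff 0.0
tool shift to target [-0.0449 -0.259   0.0083]
```

Emit:
step_arm --motion '[{"claw": 0,"xyz": [-0.007,-0.04,0],"rotation": [0,0,0.06]},{"claw": 0,"xyz": [-0.014,-0.08,0],"rotation": [0,0,0.13]},{"claw": 0,"xyz": [-0.021,-0.12,0],"rotation": [0,0,0.2]},{"claw": 0,"xyz": [-0.028,-0.16,0],"rotation": [0,0,0.269]},{"claw": 0,"xyz": [-0.035,-0.2,0],"rotation": [0,0,0.269]}]'

```text
t: 7.7
eef_pos: [0.6491, 0.1023, 0.2221]
ee_rot: [-0.422, -3.111, 0.001]
force: [0.1, 0.2, -0.1]
finger_gap: 1.001
finger_force: 0.0
```

Emit:
step_arm --motion '[{"claw": 0,"xyz": [-0.013,-0.027,0],"rotation": [0,0,0]},{"claw": 0,"xyz": [-0.026,-0.053,0],"rotation": [0,0,0]},{"claw": 0,"xyz": [-0.026,-0.053,0.03],"rotation": [0,0,0]},{"claw": 0,"xyz": [-0.026,-0.053,0.06],"rotation": [0,0,0]},{"claw": 0,"xyz": [-0.026,-0.053,0.074],"rotation": [0,0,0]}]'

```text
t: 8.2
eef_pos: [0.6588, 0.0456, 0.1447]
ee_rot: [-0.419, -3.107, 0.001]
force: [-0.6, 0.5, -0.4]
finger_gap: 0.999
finger_force: 0.0
```

Emit:
step_arm --motion '[{"claw": 0,"xyz": [0,0,0],"rotation": [0,0,0]},{"claw": 0,"xyz": [0,0,0],"rotation": [0,0,0]},{"claw": 0,"xyz": [0,0,0],"rotation": [0,0,0]},{"claw": 0,"xyz": [0,0,0],"rotation": [0,0,0]},{"claw": 0,"xyz": [0,0,0],"rotation": [0,0,0]}]'

```text
t: 8.7
eef_pos: [0.6609, 0.0461, 0.151]
ee_rot: [0.419, 3.112, 0.001]
force: [0.5, 0.1, -0.6]
finger_gap: 1.001
finger_force: 0.0
```

```bash
python3 -c "
from h import *
go(.6605,.0455,.07)
"
```

```text
t 8.7 tcp [660.9  46.1 151. ] yaw_y 74.66 z [ 1.9e-03  1.0e-04 -1.0e+00] F [ 0.5  0.1 -0.6] gap 1.001 ff 0.0
tool shift to target [ 0.0004 -0.0007  0.081 ]
```

Emit:
step_arm --motion '[{"claw": 0,"xyz": [0,0,0.02],"rotation": [0,0,0]},{"claw": 0,"xyz": [0,0,0.04],"rotation": [0,0,0]},{"claw": 0,"xyz": [0,0,0.06],"rotation": [0,0,0]},{"claw": 0,"xyz": [0,0,0.08],"rotation": [0,0,0]},{"claw": 0,"xyz": [0,0,0.08],"rotation": [0,0,0]}]'

```text
t: 9.2
eef_pos: [0.6588, 0.046, 0.0665]
ee_rot: [-0.419, -3.108, 0.001]
force: [-0.5, 0.2, -0.7]
finger_gap: 1.001
finger_force: 0.0
```

Emit:
step_arm --motion '[{"claw": 0.2,"xyz": [0,0,0],"rotation": [0,0,0]},{"claw": 0.4,"xyz": [0,0,0],"rotation": [0,0,0]},{"claw": 0.6,"xyz": [0,0,0],"rotation": [0,0,0]},{"claw": 1,"xyz": [0,0,0],"rotation": [0,0,0]},{"claw": 1,"xyz": [0,0,0],"rotation": [0,0,0]}]' --squeeze 45

```text
t: 9.7
eef_pos: [0.6613, 0.0458, 0.0717]
ee_rot: [0.419, 3.111, 0.001]
force: [-1.5, 0.5, 6.7]
finger_gap: 0.511
finger_force: 47.4
```

```bash
python3 -c "
from h import *
go(.531,.305,.0625)
"
```

```text
t 9.7 tcp [661.3  45.8  71.7] yaw_y 74.65 z [ 0.0029  0.     -1.    ] F [-1.5  0.5  6.7] gap 0.511 ff 47.4
tool shift to target [0.1943 0.2154 0.0088]
```

Emit:
step_arm --motion '[{"claw": 1,"xyz": [0,0,-0.01],"rotation": [0,0,0]},{"claw": 1,"xyz": [0,0,-0.04],"rotation": [0,0,0]},{"claw": 1,"xyz": [0,0,-0.08],"rotation": [0,0,0]},{"claw": 1,"xyz": [0,0,-0.115],"rotation": [0,0,0]},{"claw": 1,"xyz": [0,0,-0.13],"rotation": [0,0,0]}]'

```text
t: 10.2
eef_pos: [0.6614, 0.0461, 0.2045]
ee_rot: [0.418, 3.108, 0.002]
force: [-0.1, 0.2, -1.4]
finger_gap: 0.51
finger_force: 46.8
```

Emit:
step_arm --motion '[{"claw": 1,"xyz": [0.01,0.011,0],"rotation": [0,0,0]},{"claw": 1,"xyz": [0.031,0.034,0],"rotation": [0,0,0]},{"claw": 1,"xyz": [0.058,0.065,0],"rotation": [0,0,0]},{"claw": 1,"xyz": [0.087,0.097,0],"rotation": [0,0,0]},{"claw": 1,"xyz": [0.116,0.129,0],"rotation": [0,0,0]}]'

```text
t: 10.7
eef_pos: [0.5802, 0.2029, 0.1963]
ee_rot: [-0.418, -3.109, 0.003]
force: [1.3, -0.0, -1.7]
finger_gap: 0.509
finger_force: 46.7
```

Emit:
step_arm --motion '[{"claw": 1,"xyz": [0.027,0.03,0],"rotation": [0,0,0]},{"claw": 1,"xyz": [0.05,0.055,0],"rotation": [0,0,0]},{"claw": 1,"xyz": [0.067,0.074,0],"rotation": [0,0,0]},{"claw": 1,"xyz": [0.075,0.083,0],"rotation": [0,0,0]},{"claw": 1,"xyz": [0.078,0.086,0],"rotation": [0,0,0]}]'

```text
t: 11.2
eef_pos: [0.5288, 0.3056, 0.1977]
ee_rot: [-0.416, -3.111, 0.003]
force: [1.2, -1.0, -2.5]
finger_gap: 0.508
finger_force: 46.8
```

Emit:
step_arm --motion '[{"claw": 1,"xyz": [0,0,0.01],"rotation": [0,0,0]},{"claw": 1,"xyz": [0,0,0.04],"rotation": [0,0,0]},{"claw": 1,"xyz": [0,0,0.075],"rotation": [0,0,0]},{"claw": 1,"xyz": [0,0,0.1],"rotation": [0,0,0]},{"claw": 1,"xyz": [0,0,0.115],"rotation": [0,0,0]}]'

```text
t: 11.7
eef_pos: [0.5295, 0.3026, 0.0808]
ee_rot: [-0.422, -3.109, 0.005]
force: [0.4, -0.8, -3.2]
finger_gap: 0.506
finger_force: 46.7
```

Emit:
step_arm --motion '[{"claw": 1,"xyz": [0,0,0],"rotation": [0,0,0]},{"claw": 1,"xyz": [0,0,0.007],"rotation": [0,0,0]},{"claw": 1,"xyz": [0,0,0.014],"rotation": [0,0,0]},{"claw": 1,"xyz": [0,0,0.02],"rotation": [0,0,0]},{"claw": 1,"xyz": [0,0,0.02],"rotation": [0,0,0]}]'

```text
t: 12.2
eef_pos: [0.53, 0.3045, 0.0641]
ee_rot: [-0.419, -3.113, 0.001]
force: [-0.2, -0.4, -1.8]
finger_gap: 0.512
finger_force: 46.8
```

Emit:
step_arm --motion '[{"claw": 1,"xyz": [0,0,0.001],"rotation": [0,0,0]},{"claw": 1,"xyz": [0,0,0.002],"rotation": [0,0,0]},{"claw": 1,"xyz": [0,0,0.003],"rotation": [0,0,0]},{"claw": 1,"xyz": [0,0,0.003],"rotation": [0,0,0]},{"claw": 1,"xyz": [0,0,0.003],"rotation": [0,0,0]}]'

```text
t: 12.7
eef_pos: [0.5307, 0.3048, 0.0637]
ee_rot: [0.419, 3.112, 0.001]
force: [-3.9, -2.6, 6.7]
finger_gap: 0.51
finger_force: 47.7
```

```bash
python3 -c "
from h import *
go(.531,.305,.0625)
"
```

```text
t 12.7 tcp [530.7 304.8  63.7] yaw_y 74.66 z [ 1.4e-03  6.0e-04 -1.0e+00] F [-3.9 -2.6  6.7] gap 0.51 ff 47.7
tool shift to target [-0.0003  0.0003  0.0012]
```

Emit:
step_arm --motion '[{"claw": 0.4,"xyz": [0,0,0],"rotation": [0,0,0]},{"claw": 0.2,"xyz": [0,0,0],"rotation": [0,0,0]},{"claw": 0,"xyz": [0,0,0],"rotation": [0,0,0]},{"claw": 0,"xyz": [0,0,0],"rotation": [0,0,0]},{"claw": 0,"xyz": [0,0,0],"rotation": [0,0,0]}]'

```text
t: 13.2
eef_pos: [0.5303, 0.3047, 0.0617]
ee_rot: [0.419, 3.113, 0.0]
force: [0.1, 1.2, 0.1]
finger_gap: 0.996
finger_force: 0.0
```

Emit:
step_arm --motion '[{"claw": 0,"xyz": [0,0,-0.02],"rotation": [0,0,0]},{"claw": 0,"xyz": [0,0,-0.06],"rotation": [0,0,0]},{"claw": 0,"xyz": [0,0,-0.1],"rotation": [0,0,0]},{"claw": 0,"xyz": [0,0,-0.14],"rotation": [0,0,0]},{"claw": 0,"xyz": [0,0,-0.15],"rotation": [0,0,0]}]'

```text
t: 13.7
eef_pos: [0.5318, 0.3054, 0.218]
ee_rot: [0.418, 3.106, 0.008]
force: [0.2, 0.1, -0.1]
finger_gap: 1.001
finger_force: 0.0
```

Emit:
step_arm --motion '[{"claw": 0,"xyz": [-0.02,-0.033,0],"rotation": [0,0,0]},{"claw": 0,"xyz": [-0.04,-0.066,0],"rotation": [0,0,0]},{"claw": 0,"xyz": [-0.06,-0.099,0],"rotation": [0,0,0]},{"claw": 0,"xyz": [-0.08,-0.132,0],"rotation": [0,0,0]},{"claw": 0,"xyz": [-0.101,-0.166,0],"rotation": [0,0,0]}]'

```text
t: 14.2
eef_pos: [0.5838, 0.1164, 0.2111]
ee_rot: [-0.419, -3.113, 0.0]
force: [0.4, 0.1, 0.5]
finger_gap: 0.999
finger_force: 0.0
```

Emit:
step_arm --motion '[{"claw": 0,"xyz": [-0.02,-0.033,0],"rotation": [0,0,0]},{"claw": 0,"xyz": [-0.04,-0.066,0],"rotation": [0,0,0]},{"claw": 0,"xyz": [-0.06,-0.099,0],"rotation": [0,0,0]},{"claw": 0,"xyz": [-0.08,-0.132,0],"rotation": [0,0,0]},{"claw": 0,"xyz": [-0.101,-0.166,0],"rotation": [0,0,0]}]'

```text
t: 14.7
eef_pos: [0.6373, -0.0704, 0.211]
ee_rot: [-0.419, -3.113, -0.0]
force: [0.5, 0.7, 0.3]
finger_gap: 1.0
finger_force: 0.0
```

Emit:
step_arm --motion '[{"claw": 0,"xyz": [0,0,0.02],"rotation": [0,0,0]},{"claw": 0,"xyz": [0,0,0.045],"rotation": [0,0,0]},{"claw": 0,"xyz": [0,0,0.06],"rotation": [0,0,0]},{"claw": 0,"xyz": [0,0,0.06],"rotation": [0,0,0]},{"claw": 0,"xyz": [0,0,0.06],"rotation": [0,0,0]}]'

```text
t: 15.2
eef_pos: [0.6374, -0.0687, 0.1522]
ee_rot: [0.419, 3.113, 0.0]
force: [0.6, -0.5, 0.5]
finger_gap: 0.998
finger_force: 0.0
```

```bash
python3 -c "
from h import *
go(.638,-.069,.068)
"
```

```text
t 15.2 tcp [637.4 -68.7 152.2] yaw_y 74.68 z [ 2.e-04  1.e-04 -1.e+00] F [ 0.6 -0.5  0.5] gap 0.998 ff 0.0
tool shift to target [-0.0007 -0.0001  0.0842]
```

Emit:
step_arm --motion '[{"claw": 0,"xyz": [0,0,0.02],"rotation": [0,0,0]},{"claw": 0,"xyz": [0,0,0.04],"rotation": [0,0,0]},{"claw": 0,"xyz": [0,0,0.06],"rotation": [0,0,0]},{"claw": 0,"xyz": [0,0,0.082],"rotation": [0,0,0]},{"claw": 0,"xyz": [0,0,0.082],"rotation": [0,0,0]}]'

```text
t: 15.7
eef_pos: [0.6362, -0.0685, 0.0679]
ee_rot: [-0.418, -3.11, -0.0]
force: [0.7, -0.8, 0.6]
finger_gap: 1.002
finger_force: 0.0
```

Emit:
step_arm --motion '[{"claw": 0.2,"xyz": [0,0,0],"rotation": [0,0,0]},{"claw": 0.4,"xyz": [0,0,0],"rotation": [0,0,0]},{"claw": 0.6,"xyz": [0,0,0],"rotation": [0,0,0]},{"claw": 1,"xyz": [0,0,0],"rotation": [0,0,0]},{"claw": 1,"xyz": [0,0,0],"rotation": [0,0,0]}]' --squeeze 45

```text
t: 16.2
eef_pos: [0.6385, -0.0693, 0.0725]
ee_rot: [0.419, 3.109, -0.0]
force: [0.8, -0.0, 6.2]
finger_gap: 0.596
finger_force: 46.6
```

```bash
python3 -c "
from h import *
go(.446,.305,.0625)
"
```

```text
t 16.2 tcp [638.5 -69.3  72.5] yaw_y 74.65 z [ 4.1e-03 -7.0e-04 -1.0e+00] F [ 0.8 -0.   6.2] gap 0.596 ff 46.6
tool shift to target [0.2847 0.31   0.0089]
```

Emit:
step_arm --motion '[{"claw": 1,"xyz": [0,0,-0.01],"rotation": [0,0,0]},{"claw": 1,"xyz": [0,0,-0.04],"rotation": [0,0,0]},{"claw": 1,"xyz": [0,0,-0.08],"rotation": [0,0,0]},{"claw": 1,"xyz": [0,0,-0.115],"rotation": [0,0,0]},{"claw": 1,"xyz": [0,0,-0.13],"rotation": [0,0,0]}]'

```text
t: 16.7
eef_pos: [0.6383, -0.0691, 0.2049]
ee_rot: [0.418, 3.107, -0.0]
force: [0.9, 1.5, -0.9]
finger_gap: 0.598
finger_force: 47.4
```

Emit:
step_arm --motion '[{"claw": 1,"xyz": [0.014,0.015,0],"rotation": [0,0,0]},{"claw": 1,"xyz": [0.042,0.046,0],"rotation": [0,0,0]},{"claw": 1,"xyz": [0.074,0.081,0],"rotation": [0,0,0]},{"claw": 1,"xyz": [0.107,0.117,0],"rotation": [0,0,0]},{"claw": 1,"xyz": [0.14,0.153,0],"rotation": [0,0,0]}]'

```text
t: 17.2
eef_pos: [0.5412, 0.117, 0.1987]
ee_rot: [-0.42, -3.112, 0.0]
force: [0.3, 1.1, -1.1]
finger_gap: 0.595
finger_force: 47.3
```

Emit:
step_arm --motion '[{"claw": 1,"xyz": [0.033,0.036,0],"rotation": [0,0,0]},{"claw": 1,"xyz": [0.066,0.072,0],"rotation": [0,0,0]},{"claw": 1,"xyz": [0.099,0.108,0],"rotation": [0,0,0]},{"claw": 1,"xyz": [0.128,0.14,0],"rotation": [0,0,0]},{"claw": 1,"xyz": [0.144,0.157,0],"rotation": [0,0,0]}]'

```text
t: 17.7
eef_pos: [0.4431, 0.3076, 0.1989]
ee_rot: [-0.415, -3.112, 0.001]
force: [0.8, -0.2, -1.5]
finger_gap: 0.597
finger_force: 47.4
```

Emit:
step_arm --motion '[{"claw": 1,"xyz": [0,0,0.01],"rotation": [0,0,0]},{"claw": 1,"xyz": [0,0,0.04],"rotation": [0,0,0]},{"claw": 1,"xyz": [0,0,0.075],"rotation": [0,0,0]},{"claw": 1,"xyz": [0,0,0.1],"rotation": [0,0,0]},{"claw": 1,"xyz": [0,0,0.115],"rotation": [0,0,0]}]'

```text
t: 18.2
eef_pos: [0.4443, 0.3034, 0.0812]
ee_rot: [-0.42, -3.109, 0.005]
force: [0.1, -0.1, -1.4]
finger_gap: 0.597
finger_force: 47.4
```

Emit:
step_arm --motion '[{"claw": 1,"xyz": [0,0,0],"rotation": [0,0,0]},{"claw": 1,"xyz": [0,0,0.007],"rotation": [0,0,0]},{"claw": 1,"xyz": [0,0,0.014],"rotation": [0,0,0]},{"claw": 1,"xyz": [0,0,0.02],"rotation": [0,0,0]},{"claw": 1,"xyz": [0,0,0.02],"rotation": [0,0,0]}]'

```text
t: 18.7
eef_pos: [0.4456, 0.3052, 0.0649]
ee_rot: [0.419, 3.113, 0.001]
force: [-0.0, -0.6, -1.5]
finger_gap: 0.6
finger_force: 47.4
```

Emit:
step_arm --motion '[{"claw": 1,"xyz": [0,0,0.001],"rotation": [0,0,0]},{"claw": 1,"xyz": [0,0,0.002],"rotation": [0,0,0]},{"claw": 1,"xyz": [0,0,0.003],"rotation": [0,0,0]},{"claw": 1,"xyz": [0,0,0.003],"rotation": [0,0,0]},{"claw": 1,"xyz": [0,0,0.003],"rotation": [0,0,0]}]'

```text
t: 19.2
eef_pos: [0.4461, 0.3052, 0.0644]
ee_rot: [0.419, 3.111, 0.001]
force: [-5.0, -4.5, 12.4]
finger_gap: 0.594
finger_force: 48.8
```

```bash
python3 -c "
from h import *
go(.446,.305,.0625)
"
```

```text
t 19.2 tcp [446.1 305.2  64.4] yaw_y 74.66 z [ 2.1e-03  4.0e-04 -1.0e+00] F [-5.  -4.5 12.4] gap 0.594 ff 48.8
tool shift to target [ 0.0001 -0.0002  0.0019]
```

Emit:
step_arm --motion '[{"claw": 0.3,"xyz": [0,0,0],"rotation": [0,0,0]},{"claw": 0.15,"xyz": [0,0,0],"rotation": [0,0,0]},{"claw": 0,"xyz": [0,0,0],"rotation": [0,0,0]},{"claw": 0,"xyz": [0,0,0],"rotation": [0,0,0]},{"claw": 0,"xyz": [0,0,0],"rotation": [0,0,0]}]'

```text
t: 19.7
eef_pos: [0.4453, 0.3051, 0.0616]
ee_rot: [-0.419, -3.113, 0.0]
force: [-0.2, -0.2, 0.1]
finger_gap: 0.998
finger_force: 0.0
```

Emit:
step_arm --motion '[{"claw": 0,"xyz": [0,0,-0.02],"rotation": [0,0,0]},{"claw": 0,"xyz": [0,0,-0.06],"rotation": [0,0,0]},{"claw": 0,"xyz": [0,0,-0.1],"rotation": [0,0,0]},{"claw": 0,"xyz": [0,0,-0.14],"rotation": [0,0,0]},{"claw": 0,"xyz": [0,0,-0.15],"rotation": [0,0,0]}]'

```text
t: 20.2
eef_pos: [0.4468, 0.306, 0.2174]
ee_rot: [0.418, 3.107, 0.008]
force: [0.5, -0.3, 0.5]
finger_gap: 0.996
finger_force: 0.0
```

Emit:
step_arm --motion '[{"claw": 0,"xyz": [-0.028,-0.025,0],"rotation": [0,0,0]},{"claw": 0,"xyz": [-0.056,-0.05,0],"rotation": [0,0,0]},{"claw": 0,"xyz": [-0.084,-0.075,0],"rotation": [0,0,0]},{"claw": 0,"xyz": [-0.112,-0.099,0],"rotation": [0,0,0]},{"claw": 0,"xyz": [-0.142,-0.124,0],"rotation": [0,0,0]}]'

```text
t: 20.7
eef_pos: [0.5499, 0.1467, 0.2111]
ee_rot: [-0.419, -3.113, 0.0]
force: [0.4, 1.5, -0.3]
finger_gap: 1.003
finger_force: 0.0
```

```bash
python3 -c "
from h import *
im,d=snap('top','t1.png');go(.6535,-.010,.15)
for nm,b in dict(pot=(300,345,190,235,.042,.062),bottle=(130,205,200,258,.105,.125)).items():print(nm,blob('top',d,*b))
P=pts('top',d);print(P[212,323])"
```

```text
t 20.75 tcp [552.4 141.9 210.7] yaw_y 74.41 z [ 1.0e-04 -2.7e-03 -1.0e+00] F [ 1.7 -4.3 -0.1] gap 1.0 ff 0.0
tool shift to target [-0.1381 -0.119   0.0611]
pot {'rect': array([654.4,  -9.2]), 'size': array([43.6, 44.6]), 'ang': 88.7, 'circ': array([654.5,  -9.7]), 'rad': 22.8, 'z': 0.0488, 'mean': array([654.1,  -9.6]), 'n': 417}
bottle None
[ 0.65417571 -0.01120669  0.04972928]
```

View pics/t1.png

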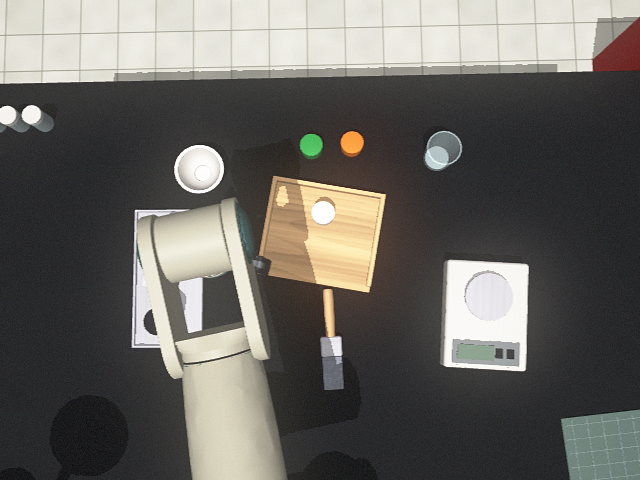

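The white pot is unmoved at (323,212), but the arm hides the tray. I go above the pot and check the tray from the side camera.

Emit:
step_arm --motion '[{"claw": 0,"xyz": [-0.028,-0.025,0],"rotation": [0,0,0]},{"claw": 0,"xyz": [-0.056,-0.05,0],"rotation": [0,0,0]},{"claw": 0,"xyz": [-0.084,-0.075,0],"rotation": [0,0,0]},{"claw": 0,"xyz": [-0.112,-0.099,0],"rotation": [0,0,0]},{"claw": 0,"xyz": [-0.142,-0.124,0],"rotation": [0,0,0]}]'

```text
t: 21.25
eef_pos: [0.6541, -0.0104, 0.211]
ee_rot: [-0.419, -3.112, -0.0]
force: [-0.0, -0.5, 1.3]
finger_gap: 1.0
finger_force: 0.0
```

Emit:
step_arm --motion '[{"claw": 0,"xyz": [0,0,0.03],"rotation": [0,0,0]},{"claw": 0,"xyz": [0,0,0.07],"rotation": [0,0,0]},{"claw": 0,"xyz": [0,0,0.1],"rotation": [0,0,0]},{"claw": 0,"xyz": [0,0,0.1],"rotation": [0,0,0]},{"claw": 0,"xyz": [0,0,0.1],"rotation": [0,0,0]}]'

```text
t: 21.75
eef_pos: [0.6536, -0.0091, 0.112]
ee_rot: [-0.419, -3.113, -0.0]
force: [-0.5, -0.3, 0.1]
finger_gap: 1.0
finger_force: 0.0
```

```bash
python3 -c "
from h import *
im,d=snap('side');go(.6538,-.0098,.021)
cv2.imwrite('pics/s3c.png',cv2.resize(im[150:300,190:390],None,fx=4,fy=4)[:,:,::-1])"
```

```text
t 21.8 tcp [654.5  -9.2 113.8] yaw_y 74.66 z [ 2.5e-03 -1.0e-04 -1.0e+00] F [1.  0.1 0.6] gap 1.002 ff 0.0
tool shift to target [ 0.0007 -0.0009  0.0928]
```

View pics/s3c.png

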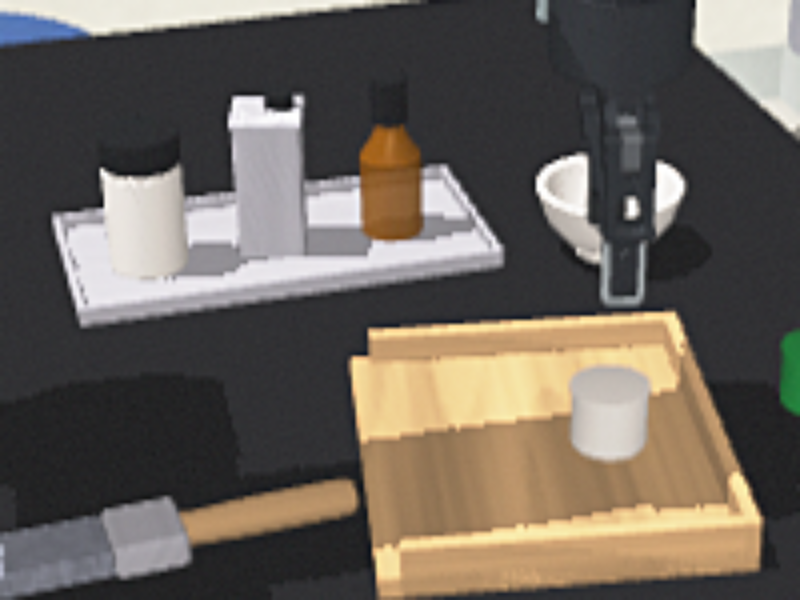

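Jar (145,210), tin (270,185) and bottle (392,165) all stand on the tray in the crop, and the pot is free at (610,410). Grasping the pot.

Emit:
step_arm --motion '[{"claw": 0,"xyz": [0,0,0.025],"rotation": [0,0,0]},{"claw": 0,"xyz": [0,0,0.05],"rotation": [0,0,0]},{"claw": 0,"xyz": [0,0,0.075],"rotation": [0,0,0]},{"claw": 0,"xyz": [0,0,0.091],"rotation": [0,0,0]},{"claw": 0,"xyz": [0,0,0.091],"rotation": [0,0,0]}]'

```text
t: 22.3
eef_pos: [0.6531, -0.0091, 0.0198]
ee_rot: [-0.419, -3.111, 0.0]
force: [-0.5, 0.0, -0.7]
finger_gap: 1.001
finger_force: 0.0
```

Emit:
step_arm --motion '[{"claw": 0.2,"xyz": [0,0,0],"rotation": [0,0,0]},{"claw": 0.4,"xyz": [0,0,0],"rotation": [0,0,0]},{"claw": 0.6,"xyz": [0,0,0],"rotation": [0,0,0]},{"claw": 1,"xyz": [0,0,0],"rotation": [0,0,0]},{"claw": 1,"xyz": [0,0,0],"rotation": [0,0,0]}]' --squeeze 35

```text
t: 22.8
eef_pos: [0.6547, -0.0093, 0.0229]
ee_rot: [0.419, 3.11, 0.0]
force: [0.2, -0.5, 5.9]
finger_gap: 0.491
finger_force: 35.9
```

```bash
python3 -c "
from h import *
go(.482,-.3267,.072)
"
```

```text
t 22.8 tcp [654.7  -9.3  22.9] yaw_y 74.66 z [ 3.3e-03 -2.0e-04 -1.0e+00] F [ 0.2 -0.5  5.9] gap 0.491 ff 35.9
tool shift to target [ 0.0824 -0.3518 -0.0496]
```

Emit:
step_arm --motion '[{"claw": 1,"xyz": [0,0,-0.01],"rotation": [0,0,0]},{"claw": 1,"xyz": [0,0,-0.04],"rotation": [0,0,0]},{"claw": 1,"xyz": [0,0,-0.08],"rotation": [0,0,0]},{"claw": 1,"xyz": [0,0,-0.11],"rotation": [0,0,0]},{"claw": 1,"xyz": [0,0,-0.12],"rotation": [0,0,0]}]'

```text
t: 23.3
eef_pos: [0.6551, -0.0093, 0.1458]
ee_rot: [0.418, 3.107, 0.001]
force: [1.1, 0.2, -0.9]
finger_gap: 0.497
finger_force: 35.7
```

Emit:
step_arm --motion '[{"claw": 1,"xyz": [0.004,-0.016,0],"rotation": [0,0,0]},{"claw": 1,"xyz": [0.012,-0.05,0],"rotation": [0,0,0]},{"claw": 1,"xyz": [0.022,-0.092,0],"rotation": [0,0,0]},{"claw": 1,"xyz": [0.032,-0.134,0],"rotation": [0,0,0]},{"claw": 1,"xyz": [0.041,-0.176,0],"rotation": [0,0,0]}]'

```text
t: 23.8
eef_pos: [0.5646, -0.1697, 0.1377]
ee_rot: [-0.419, -3.109, -0.001]
force: [0.2, 0.6, -1.7]
finger_gap: 0.496
finger_force: 35.8
```

Emit:
step_arm --motion '[{"claw": 1,"xyz": [0.01,-0.042,0],"rotation": [0,0,0]},{"claw": 1,"xyz": [0.02,-0.084,0],"rotation": [0,0,0]},{"claw": 1,"xyz": [0.03,-0.126,0],"rotation": [0,0,0]},{"claw": 1,"xyz": [0.037,-0.16,0],"rotation": [0,0,0]},{"claw": 1,"xyz": [0.041,-0.176,0],"rotation": [0,0,0]}]'

```text
t: 24.3
eef_pos: [0.4781, -0.3292, 0.1379]
ee_rot: [-0.424, -3.109, -0.003]
force: [0.6, 0.4, -1.9]
finger_gap: 0.49
finger_force: 35.8
```

Emit:
step_arm --motion '[{"claw": 1,"xyz": [0,0,0.005],"rotation": [0,0,0]},{"claw": 1,"xyz": [0,0,0.025],"rotation": [0,0,0]},{"claw": 1,"xyz": [0,0,0.045],"rotation": [0,0,0]},{"claw": 1,"xyz": [0,0,0.055],"rotation": [0,0,0]},{"claw": 1,"xyz": [0,0,0.06],"rotation": [0,0,0]}]'

```text
t: 24.8
eef_pos: [0.4811, -0.3254, 0.0786]
ee_rot: [-0.417, -3.111, -0.003]
force: [-0.6, -0.4, -0.9]
finger_gap: 0.497
finger_force: 35.8
```

Emit:
step_arm --motion '[{"claw": 1,"xyz": [0,0,0],"rotation": [0,0,0]},{"claw": 1,"xyz": [0,0,0.003],"rotation": [0,0,0]},{"claw": 1,"xyz": [0,0,0.006],"rotation": [0,0,0]},{"claw": 1,"xyz": [0,0,0.006],"rotation": [0,0,0]},{"claw": 1,"xyz": [0,0,0.006],"rotation": [0,0,0]}]'

```text
t: 25.3
eef_pos: [0.4815, -0.327, 0.075]
ee_rot: [0.419, 3.113, -0.0]
force: [-0.8, -0.0, -0.7]
finger_gap: 0.491
finger_force: 35.8
```

```bash
python3 -c "
from h import *
im,d=snap('side');go(.482,-.3267,.0717)
cv2.imwrite('pics/s4c.png',cv2.resize(im[270:420,210:410],None,fx=4,fy=4)[:,:,::-1])"
```

```text
t 25.35 tcp [ 481.5 -327.    75.1] yaw_y 74.65 z [ 4.e-04 -2.e-04 -1.e+00] F [ 0.3 -0.3 -1.5] gap 0.49 ff 35.8
tool shift to target [-0.0004  0.0005  0.0034]
```

View pics/s4c.png

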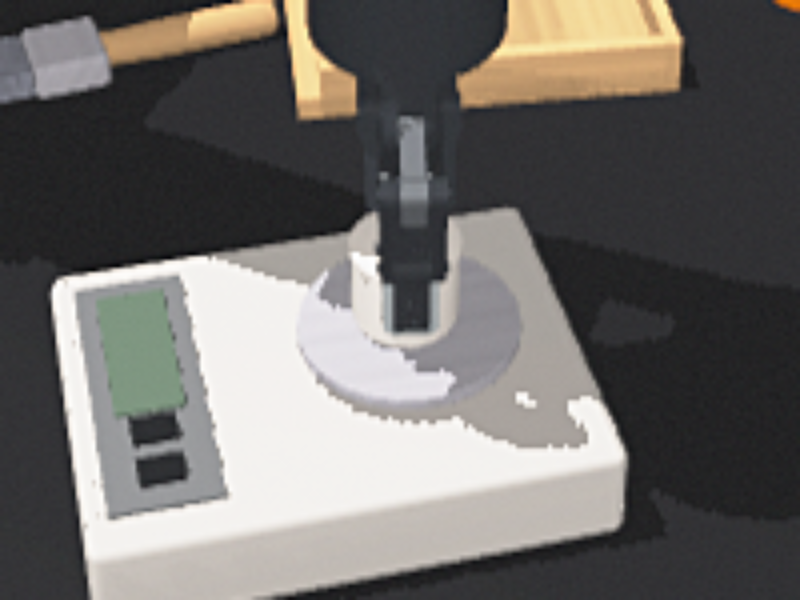

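The pot hangs centred over the pan, its foot at crop (405,340) and the pan centre at about (410,320). Lowering and releasing.

Emit:
step_arm --motion '[{"claw": 1,"xyz": [0,0,0.001],"rotation": [0,0,0]},{"claw": 1,"xyz": [0,0,0.002],"rotation": [0,0,0]},{"claw": 1,"xyz": [0,0,0.003],"rotation": [0,0,0]},{"claw": 1,"xyz": [0,0,0.004],"rotation": [0,0,0]},{"claw": 1,"xyz": [0,0,0.004],"rotation": [0,0,0]}]'

```text
t: 25.85
eef_pos: [0.4816, -0.3271, 0.0728]
ee_rot: [0.419, 3.113, -0.001]
force: [-5.2, 4.3, 11.5]
finger_gap: 0.494
finger_force: 36.9
```

```bash
python3 -c "
from h import *
st()"
```

```text
t 25.85 tcp [ 481.6 -327.1   72.8] yaw_y 74.66 z [ 6.e-04 -5.e-04 -1.e+00] F [-5.2  4.3 11.5] gap 0.494 ff 36.9
```

Emit:
step_arm --motion '[{"claw": 0.4,"xyz": [0,0,0],"rotation": [0,0,0]},{"claw": 0.25,"xyz": [0,0,0],"rotation": [0,0,0]},{"claw": 0.1,"xyz": [0,0,0],"rotation": [0,0,0]},{"claw": 0,"xyz": [0,0,0],"rotation": [0,0,0]},{"claw": 0,"xyz": [0,0,0],"rotation": [0,0,0]}]'

```text
t: 26.35
eef_pos: [0.4814, -0.3269, 0.0706]
ee_rot: [-0.419, -3.113, -0.0]
force: [0.6, -1.2, -0.4]
finger_gap: 0.999
finger_force: 0.0
```

Emit:
step_arm --motion '[{"claw": 0,"xyz": [0,0,-0.02],"rotation": [0,0,0]},{"claw": 0,"xyz": [0,0,-0.05],"rotation": [0,0,0]},{"claw": 0,"xyz": [0,0,-0.09],"rotation": [0,0,0]},{"claw": 0,"xyz": [0,0,-0.12],"rotation": [0,0,0]},{"claw": 0,"xyz": [0,0,-0.13],"rotation": [0,0,0]}]'

```text
t: 26.85
eef_pos: [0.4825, -0.3277, 0.205]
ee_rot: [0.419, 3.108, -0.005]
force: [-0.4, -0.8, 0.6]
finger_gap: 1.005
finger_force: 0.0
```

Emit:
step_arm --motion '[{"claw": 0,"xyz": [0.013,0.04,0],"rotation": [0,0,0]},{"claw": 0,"xyz": [0.026,0.08,0],"rotation": [0,0,0]},{"claw": 0,"xyz": [0.04,0.12,0],"rotation": [0,0,0]},{"claw": 0,"xyz": [0.053,0.16,0],"rotation": [0,0,0]},{"claw": 0,"xyz": [0.067,0.2,0],"rotation": [0,0,0]}]'

```text
t: 27.35
eef_pos: [0.469, -0.1147, 0.1995]
ee_rot: [-0.42, -3.112, -0.001]
force: [0.5, 0.2, 0.3]
finger_gap: 0.998
finger_force: 0.0
```

```bash
python3 -c "
from h import *
im,d=snap('top','t2.png');go(.446,.305,.2)
for nm,b in dict(pot=(455,525,255,335,.09,.115),pan=(450,530,255,330,.056,.07),bottle=(120,210,205,250,.105,.13),tin=(120,210,240,300,.095,.107),jar=(120,210,290,350,.09,.107)).items():print(nm,blob('top',d,*b))"
```

```text
t 27.4 tcp [ 468.9 -109.7  199.7] yaw_y 74.87 z [-0.0014  0.0037 -1.    ] F [1.  3.5 0.1] gap 0.997 ff 0.0
tool shift to target [0.1303 0.3943 0.0013]
pot {'rect': array([ 481.7, -325.2]), 'size': array([45.4, 42.9]), 'ang': 88.7, 'circ': array([ 482.1, -325.3]), 'rad': 23.3, 'z': 0.0986, 'mean': array([ 481.7, -324.7]), 'n': 476}
pan {'rect': array([ 482.2, -328. ]), 'size': array([89.3, 90.5]), 'ang': 88.1, 'circ': array([ 482.3, -326.3]), 'rad': 46.4, 'z': 0.0608, 'mean': array([ 482.6, -324.6]), 'n': 1204}
bottle {'rect': array([613. , 303.7]), 'size': array([22.9, 21.9]), 'ang': 82.5, 'circ': array([613.4, 303.6]), 'rad': 12.5, 'z': 0.1152, 'mean': array([613. , 303.4]), 'n': 136}
tin {'rect': array([530.7, 305.1]), 'size': array([47.3, 45.7]), 'ang': 75.1, 'circ': array([531.6, 305.7]), 'rad': 31.5, 'z': 0.1011, 'mean': array([528.8, 303.6]), 'n': 507}
jar {'rect': array([446.6, 304.7]), 'size': array([51.9, 48.6]), 'ang': 89.1, 'circ': array([446.2, 305.1]), 'rad': 26.5, 'z': 0.098, 'mean': array([446.8, 304.4]), 'n': 611}
```

View pics/t2.png

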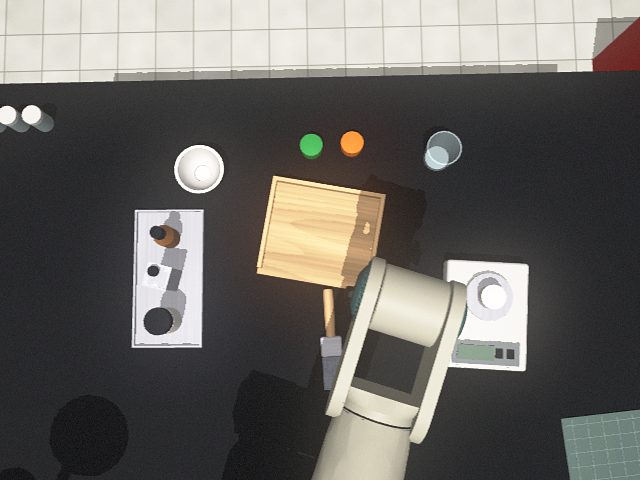

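The pot sits at (493,297), within 2 mm of the pan's centre, and the three containers stand on the tray at (158,233), (155,277) and (158,321). The jar goes back first.

Emit:
step_arm --motion '[{"claw": 0,"xyz": [0.013,0.04,0],"rotation": [0,0,0]},{"claw": 0,"xyz": [0.026,0.08,0],"rotation": [0,0,0]},{"claw": 0,"xyz": [0.04,0.12,0],"rotation": [0,0,0]},{"claw": 0,"xyz": [0.053,0.16,0],"rotation": [0,0,0]},{"claw": 0,"xyz": [0.067,0.2,0],"rotation": [0,0,0]}]'

```text
t: 27.9
eef_pos: [0.4574, 0.0958, 0.1997]
ee_rot: [-0.419, -3.112, 0.0]
force: [1.3, -0.1, 0.8]
finger_gap: 1.0
finger_force: 0.0
```

Emit:
step_arm --motion '[{"claw": 0,"xyz": [0.013,0.04,0],"rotation": [0,0,0]},{"claw": 0,"xyz": [0.026,0.08,0],"rotation": [0,0,0]},{"claw": 0,"xyz": [0.04,0.12,0],"rotation": [0,0,0]},{"claw": 0,"xyz": [0.053,0.16,0],"rotation": [0,0,0]},{"claw": 0,"xyz": [0.068,0.2,0],"rotation": [0,0,0]}]'

```text
t: 28.4
eef_pos: [0.4448, 0.3066, 0.1995]
ee_rot: [-0.419, -3.112, 0.002]
force: [0.7, -0.6, -0.4]
finger_gap: 1.003
finger_force: 0.0
```

Emit:
step_arm --motion '[{"claw": 0,"xyz": [0,0,0.02],"rotation": [0,0,0]},{"claw": 0,"xyz": [0,0,0.04],"rotation": [0,0,0]},{"claw": 0,"xyz": [0,0,0.05],"rotation": [0,0,0]},{"claw": 0,"xyz": [0,0,0.05],"rotation": [0,0,0]},{"claw": 0,"xyz": [0,0,0.05],"rotation": [0,0,0]}]'

```text
t: 28.9
eef_pos: [0.4456, 0.3049, 0.1512]
ee_rot: [0.42, 3.113, 0.0]
force: [0.1, -1.0, 0.1]
finger_gap: 0.995
finger_force: 0.0
```

```bash
python3 -c "
from h import *
go(.446,.305,.0625)"
```

```text
t 28.9 tcp [445.6 304.9 151.2] yaw_y 74.63 z [ 3.e-04  2.e-04 -1.e+00] F [ 0.1 -1.   0.1] gap 0.995 ff 0.0
tool shift to target [-0.0003  0.0001  0.0887]
```

Emit:
step_arm --motion '[{"claw": 0,"xyz": [0,0,0.025],"rotation": [0,0,0]},{"claw": 0,"xyz": [0,0,0.05],"rotation": [0,0,0]},{"claw": 0,"xyz": [0,0,0.075],"rotation": [0,0,0]},{"claw": 0,"xyz": [0,0,0.088],"rotation": [0,0,0]},{"claw": 0,"xyz": [0,0,0.088],"rotation": [0,0,0]}]'

```text
t: 29.4
eef_pos: [0.4449, 0.3046, 0.0618]
ee_rot: [-0.42, -3.112, 0.002]
force: [-0.1, 0.4, -0.4]
finger_gap: 0.997
finger_force: 0.0
```

Emit:
step_arm --motion '[{"claw": 0.2,"xyz": [0,0,0],"rotation": [0,0,0]},{"claw": 0.4,"xyz": [0,0,0],"rotation": [0,0,0]},{"claw": 0.6,"xyz": [0,0,0],"rotation": [0,0,0]},{"claw": 1,"xyz": [0,0,0],"rotation": [0,0,0]},{"claw": 1,"xyz": [0,0,0],"rotation": [0,0,0]}]' --squeeze 45

```text
t: 29.9
eef_pos: [0.4464, 0.3055, 0.0648]
ee_rot: [0.419, 3.111, 0.003]
force: [-1.4, -1.8, 6.1]
finger_gap: 0.598
finger_force: 46.4
```

Emit:
step_arm --motion '[{"claw": 1,"xyz": [0,0,-0.01],"rotation": [0,0,0]},{"claw": 1,"xyz": [0,0,-0.04],"rotation": [0,0,0]},{"claw": 1,"xyz": [0,0,-0.08],"rotation": [0,0,0]},{"claw": 1,"xyz": [0,0,-0.115],"rotation": [0,0,0]},{"claw": 1,"xyz": [0,0,-0.13],"rotation": [0,0,0]}]'

```text
t: 30.4
eef_pos: [0.4464, 0.3058, 0.1974]
ee_rot: [0.419, 3.109, 0.007]
force: [0.2, 0.4, -1.9]
finger_gap: 0.597
finger_force: 47.4
```

Emit:
step_arm --motion '[{"claw": 1,"xyz": [-0.014,-0.015,0],"rotation": [0,0,0]},{"claw": 1,"xyz": [-0.042,-0.046,0],"rotation": [0,0,0]},{"claw": 1,"xyz": [-0.074,-0.081,0],"rotation": [0,0,0]},{"claw": 1,"xyz": [-0.107,-0.117,0],"rotation": [0,0,0]},{"claw": 1,"xyz": [-0.14,-0.153,0],"rotation": [0,0,0]}]'

```text
t: 30.9
eef_pos: [0.54, 0.1188, 0.1919]
ee_rot: [-0.418, -3.112, 0.0]
force: [1.3, 0.5, -0.9]
finger_gap: 0.594
finger_force: 47.4
```

Emit:
step_arm --motion '[{"claw": 1,"xyz": [-0.033,-0.036,0],"rotation": [0,0,0]},{"claw": 1,"xyz": [-0.066,-0.072,0],"rotation": [0,0,0]},{"claw": 1,"xyz": [-0.099,-0.108,0],"rotation": [0,0,0]},{"claw": 1,"xyz": [-0.128,-0.14,0],"rotation": [0,0,0]},{"claw": 1,"xyz": [-0.144,-0.157,0],"rotation": [0,0,0]}]'

```text
t: 31.4
eef_pos: [0.6376, -0.0724, 0.191]
ee_rot: [-0.424, -3.111, 0.001]
force: [0.2, 0.3, -1.4]
finger_gap: 0.596
finger_force: 47.4
```

Emit:
step_arm --motion '[{"claw": 1,"xyz": [0,0,0.01],"rotation": [0,0,0]},{"claw": 1,"xyz": [0,0,0.04],"rotation": [0,0,0]},{"claw": 1,"xyz": [0,0,0.075],"rotation": [0,0,0]},{"claw": 1,"xyz": [0,0,0.1],"rotation": [0,0,0]},{"claw": 1,"xyz": [0,0,0.11],"rotation": [0,0,0]}]'

```text
t: 31.9
eef_pos: [0.6347, -0.0675, 0.078]
ee_rot: [-0.417, -3.106, -0.001]
force: [0.7, 0.2, -2.6]
finger_gap: 0.595
finger_force: 47.4
```

Emit:
step_arm --motion '[{"claw": 1,"xyz": [0,0,0],"rotation": [0,0,0]},{"claw": 1,"xyz": [0,0,0.003],"rotation": [0,0,0]},{"claw": 1,"xyz": [0,0,0.006],"rotation": [0,0,0]},{"claw": 1,"xyz": [0,0,0.008],"rotation": [0,0,0]},{"claw": 1,"xyz": [0,0,0.008],"rotation": [0,0,0]}]'

```text
t: 32.4
eef_pos: [0.6373, -0.069, 0.0751]
ee_rot: [0.419, 3.113, 0.0]
force: [-0.5, -0.1, -2.1]
finger_gap: 0.597
finger_force: 47.4
```

```bash
python3 -c "
from h import *
go(.638,-.069,.0705)"
```

```text
t 32.4 tcp [637.3 -69.   75.1] yaw_y 74.65 z [ 5.e-04  0.e+00 -1.e+00] F [-0.5 -0.1 -2.1] gap 0.597 ff 47.4
tool shift to target [-0.0006  0.0002  0.0046]
```

Emit:
step_arm --motion '[{"claw": 1,"xyz": [0,0,0.002],"rotation": [0,0,0]},{"claw": 1,"xyz": [0,0,0.003],"rotation": [0,0,0]},{"claw": 1,"xyz": [0,0,0.004],"rotation": [0,0,0]},{"claw": 1,"xyz": [0,0,0.0045],"rotation": [0,0,0]},{"claw": 1,"xyz": [0,0,0.0045],"rotation": [0,0,0]}]'

```text
t: 32.9
eef_pos: [0.6381, -0.0693, 0.0728]
ee_rot: [0.419, 3.11, -0.0]
force: [-3.4, -0.2, 8.2]
finger_gap: 0.596
finger_force: 48.3
```

```bash
python3 -c "
from h import *
st()"
```

```text
t 32.9 tcp [638.1 -69.3  72.8] yaw_y 74.65 z [ 3.e-03 -5.e-04 -1.e+00] F [-3.4 -0.2  8.2] gap 0.596 ff 48.3
```

Emit:
step_arm --motion '[{"claw": 0.3,"xyz": [0,0,0],"rotation": [0,0,0]},{"claw": 0.15,"xyz": [0,0,0],"rotation": [0,0,0]},{"claw": 0,"xyz": [0,0,0],"rotation": [0,0,0]},{"claw": 0,"xyz": [0,0,0],"rotation": [0,0,0]},{"claw": 0,"xyz": [0,0,0],"rotation": [0,0,0]}]'

```text
t: 33.4
eef_pos: [0.6372, -0.0689, 0.0701]
ee_rot: [-0.419, -3.113, -0.0]
force: [0.4, -0.2, 0.5]
finger_gap: 1.0
finger_force: 0.0
```

Emit:
step_arm --motion '[{"claw": 0,"xyz": [0,0,-0.02],"rotation": [0,0,0]},{"claw": 0,"xyz": [0,0,-0.05],"rotation": [0,0,0]},{"claw": 0,"xyz": [0,0,-0.09],"rotation": [0,0,0]},{"claw": 0,"xyz": [0,0,-0.12],"rotation": [0,0,0]},{"claw": 0,"xyz": [0,0,-0.13],"rotation": [0,0,0]}]'

```text
t: 33.9
eef_pos: [0.6385, -0.0691, 0.2049]
ee_rot: [0.418, 3.107, -0.0]
force: [0.4, -0.2, 0.2]
finger_gap: 0.997
finger_force: 0.0
```

Emit:
step_arm --motion '[{"claw": 0,"xyz": [0.02,0.033,0],"rotation": [0,0,0]},{"claw": 0,"xyz": [0.04,0.066,0],"rotation": [0,0,0]},{"claw": 0,"xyz": [0.06,0.099,0],"rotation": [0,0,0]},{"claw": 0,"xyz": [0.08,0.132,0],"rotation": [0,0,0]},{"claw": 0,"xyz": [0.101,0.166,0],"rotation": [0,0,0]}]'

```text
t: 34.4
eef_pos: [0.5828, 0.1191, 0.1988]
ee_rot: [-0.42, -3.112, 0.001]
force: [-0.0, 0.8, -0.1]
finger_gap: 1.0
finger_force: 0.0
```

Emit:
step_arm --motion '[{"claw": 0,"xyz": [0.02,0.033,0],"rotation": [0,0,0]},{"claw": 0,"xyz": [0.04,0.066,0],"rotation": [0,0,0]},{"claw": 0,"xyz": [0.06,0.099,0],"rotation": [0,0,0]},{"claw": 0,"xyz": [0.08,0.132,0],"rotation": [0,0,0]},{"claw": 0,"xyz": [0.101,0.166,0],"rotation": [0,0,0]}]'

```text
t: 34.9
eef_pos: [0.5294, 0.3058, 0.1989]
ee_rot: [-0.419, -3.112, 0.002]
force: [-0.3, 0.5, -0.9]
finger_gap: 0.996
finger_force: 0.0
```

Emit:
step_arm --motion '[{"claw": 0,"xyz": [0,0,0.02],"rotation": [0,0,0]},{"claw": 0,"xyz": [0,0,0.04],"rotation": [0,0,0]},{"claw": 0,"xyz": [0,0,0.05],"rotation": [0,0,0]},{"claw": 0,"xyz": [0,0,0.05],"rotation": [0,0,0]},{"claw": 0,"xyz": [0,0,0.05],"rotation": [0,0,0]}]'

```text
t: 35.4
eef_pos: [0.5305, 0.3044, 0.1506]
ee_rot: [0.42, 3.113, 0.0]
force: [0.8, -0.1, 0.3]
finger_gap: 0.998
finger_force: 0.0
```

```bash
python3 -c "
from h import *
go(.5305,.3047,.0625)"
```

```text
t 35.4 tcp [530.5 304.4 150.6] yaw_y 74.63 z [ 2.e-04  2.e-04 -1.e+00] F [ 0.8 -0.1  0.3] gap 0.998 ff 0.0
tool shift to target [0.0001 0.0002 0.0881]
```

Emit:
step_arm --motion '[{"claw": 0,"xyz": [0,0,0.025],"rotation": [0,0,0]},{"claw": 0,"xyz": [0,0,0.05],"rotation": [0,0,0]},{"claw": 0,"xyz": [0,0,0.075],"rotation": [0,0,0]},{"claw": 0,"xyz": [0,0,0.088],"rotation": [0,0,0]},{"claw": 0,"xyz": [0,0,0.088],"rotation": [0,0,0]}]'

```text
t: 35.9
eef_pos: [0.5298, 0.3042, 0.0611]
ee_rot: [-0.42, -3.111, 0.002]
force: [-0.4, -0.5, 0.5]
finger_gap: 0.997
finger_force: 0.0
```

Emit:
step_arm --motion '[{"claw": 0.2,"xyz": [0,0,0],"rotation": [0,0,0]},{"claw": 0.4,"xyz": [0,0,0],"rotation": [0,0,0]},{"claw": 0.6,"xyz": [0,0,0],"rotation": [0,0,0]},{"claw": 1,"xyz": [0,0,0],"rotation": [0,0,0]},{"claw": 1,"xyz": [0,0,0],"rotation": [0,0,0]}]' --squeeze 45

```text
t: 36.4
eef_pos: [0.5311, 0.3049, 0.064]
ee_rot: [0.419, 3.111, 0.002]
force: [-0.9, -1.7, 6.5]
finger_gap: 0.512
finger_force: 46.8
```

Emit:
step_arm --motion '[{"claw": 1,"xyz": [0,0,-0.01],"rotation": [0,0,0]},{"claw": 1,"xyz": [0,0,-0.04],"rotation": [0,0,0]},{"claw": 1,"xyz": [0,0,-0.08],"rotation": [0,0,0]},{"claw": 1,"xyz": [0,0,-0.115],"rotation": [0,0,0]},{"claw": 1,"xyz": [0,0,-0.13],"rotation": [0,0,0]}]'

```text
t: 36.9
eef_pos: [0.5312, 0.3052, 0.1968]
ee_rot: [0.419, 3.109, 0.005]
force: [-0.1, 0.2, -2.1]
finger_gap: 0.509
finger_force: 46.5
```

Emit:
step_arm --motion '[{"claw": 1,"xyz": [-0.01,-0.011,0],"rotation": [0,0,0]},{"claw": 1,"xyz": [-0.031,-0.034,0],"rotation": [0,0,0]},{"claw": 1,"xyz": [-0.058,-0.065,0],"rotation": [0,0,0]},{"claw": 1,"xyz": [-0.087,-0.097,0],"rotation": [0,0,0]},{"claw": 1,"xyz": [-0.116,-0.129,0],"rotation": [0,0,0]}]'

```text
t: 37.4
eef_pos: [0.6078, 0.147, 0.1891]
ee_rot: [-0.419, -3.109, 0.003]
force: [1.1, 0.3, -1.6]
finger_gap: 0.506
finger_force: 46.4
```

Emit:
step_arm --motion '[{"claw": 1,"xyz": [-0.027,-0.03,0],"rotation": [0,0,0]},{"claw": 1,"xyz": [-0.05,-0.055,0],"rotation": [0,0,0]},{"claw": 1,"xyz": [-0.067,-0.074,0],"rotation": [0,0,0]},{"claw": 1,"xyz": [-0.075,-0.083,0],"rotation": [0,0,0]},{"claw": 1,"xyz": [-0.078,-0.086,0],"rotation": [0,0,0]}]'

```text
t: 37.9
eef_pos: [0.6602, 0.0444, 0.1899]
ee_rot: [-0.422, -3.11, 0.001]
force: [0.5, -0.6, -2.4]
finger_gap: 0.508
finger_force: 46.4
```

Emit:
step_arm --motion '[{"claw": 1,"xyz": [0,0,0.01],"rotation": [0,0,0]},{"claw": 1,"xyz": [0,0,0.04],"rotation": [0,0,0]},{"claw": 1,"xyz": [0,0,0.075],"rotation": [0,0,0]},{"claw": 1,"xyz": [0,0,0.1],"rotation": [0,0,0]},{"claw": 1,"xyz": [0,0,0.11],"rotation": [0,0,0]}]'

```text
t: 38.4
eef_pos: [0.658, 0.0475, 0.0776]
ee_rot: [-0.415, -3.107, 0.001]
force: [-0.2, -0.2, -2.5]
finger_gap: 0.508
finger_force: 46.4
```

Emit:
step_arm --motion '[{"claw": 1,"xyz": [0,0,0],"rotation": [0,0,0]},{"claw": 1,"xyz": [0,0,0.003],"rotation": [0,0,0]},{"claw": 1,"xyz": [0,0,0.006],"rotation": [0,0,0]},{"claw": 1,"xyz": [0,0,0.008],"rotation": [0,0,0]},{"claw": 1,"xyz": [0,0,0.008],"rotation": [0,0,0]}]'

```text
t: 38.9
eef_pos: [0.6606, 0.046, 0.0746]
ee_rot: [0.419, 3.113, 0.0]
force: [0.7, 0.3, -2.5]
finger_gap: 0.511
finger_force: 46.4
```

```bash
python3 -c "
from h import *
go(.6606,.0459,.0705)"
```

```text
t 38.9 tcp [660.6  46.   74.6] yaw_y 74.65 z [ 6.e-04  1.e-04 -1.e+00] F [ 0.7  0.3 -2.5] gap 0.511 ff 46.4
tool shift to target [ 0.     -0.0001  0.0041]
```

Emit:
step_arm --motion '[{"claw": 1,"xyz": [0,0,0.002],"rotation": [0,0,0]},{"claw": 1,"xyz": [0,0,0.003],"rotation": [0,0,0]},{"claw": 1,"xyz": [0,0,0.004],"rotation": [0,0,0]},{"claw": 1,"xyz": [0,0,0.0045],"rotation": [0,0,0]},{"claw": 1,"xyz": [0,0,0.0045],"rotation": [0,0,0]}]'

```text
t: 39.4
eef_pos: [0.6609, 0.0459, 0.0721]
ee_rot: [0.419, 3.112, 0.0]
force: [-4.4, -1.3, 8.1]
finger_gap: 0.508
finger_force: 47.6
```

Emit:
step_arm --motion '[{"claw": 0.4,"xyz": [0,0,0],"rotation": [0,0,0]},{"claw": 0.2,"xyz": [0,0,0],"rotation": [0,0,0]},{"claw": 0,"xyz": [0,0,0],"rotation": [0,0,0]},{"claw": 0,"xyz": [0,0,0],"rotation": [0,0,0]},{"claw": 0,"xyz": [0,0,0],"rotation": [0,0,0]}]'

```text
t: 39.9
eef_pos: [0.6605, 0.046, 0.0696]
ee_rot: [-0.419, -3.113, -0.0]
force: [0.3, 0.5, 0.8]
finger_gap: 1.004
finger_force: 0.0
```

Emit:
step_arm --motion '[{"claw": 0,"xyz": [0,0,-0.02],"rotation": [0,0,0]},{"claw": 0,"xyz": [0,0,-0.05],"rotation": [0,0,0]},{"claw": 0,"xyz": [0,0,-0.09],"rotation": [0,0,0]},{"claw": 0,"xyz": [0,0,-0.12],"rotation": [0,0,0]},{"claw": 0,"xyz": [0,0,-0.13],"rotation": [0,0,0]}]'

```text
t: 40.4
eef_pos: [0.6617, 0.046, 0.2046]
ee_rot: [0.418, 3.107, 0.002]
force: [1.2, -0.4, 0.8]
finger_gap: 1.001
finger_force: 0.0
```

Emit:
step_arm --motion '[{"claw": 0,"xyz": [0.012,0.024,0],"rotation": [0,0,0]},{"claw": 0,"xyz": [0.024,0.048,0],"rotation": [0,0,0]},{"claw": 0,"xyz": [0.036,0.072,0],"rotation": [0,0,0]},{"claw": 0,"xyz": [0.048,0.096,0],"rotation": [0,0,0]},{"claw": 0,"xyz": [0.06,0.12,0],"rotation": [0,0,0]}]'

```text
t: 40.9
eef_pos: [0.6337, 0.1785, 0.1982]
ee_rot: [-0.419, -3.112, 0.001]
force: [-0.1, 0.3, 0.4]
finger_gap: 1.0
finger_force: 0.0
```

Emit:
step_arm --motion '[{"claw": 0.1,"xyz": [0.012,0.026,0],"rotation": [0,0,0]},{"claw": 0.2,"xyz": [0.024,0.052,0],"rotation": [0,0,0]},{"claw": 0.2,"xyz": [0.036,0.078,0],"rotation": [0,0,0]},{"claw": 0.2,"xyz": [0.048,0.1,0],"rotation": [0,0,0]},{"claw": 0.2,"xyz": [0.0535,0.1165,0],"rotation": [0,0,0]}]'

```text
t: 41.4
eef_pos: [0.6127, 0.3057, 0.1984]
ee_rot: [-0.417, -3.112, 0.001]
force: [0.6, -0.1, 0.6]
finger_gap: 0.804
finger_force: 0.0
```

Emit:
step_arm --motion '[{"claw": 0.2,"xyz": [0,0,0.02],"rotation": [0,0,0]},{"claw": 0.2,"xyz": [0,0,0.04],"rotation": [0,0,0]},{"claw": 0.2,"xyz": [0,0,0.05],"rotation": [0,0,0]},{"claw": 0.2,"xyz": [0,0,0.05],"rotation": [0,0,0]},{"claw": 0.2,"xyz": [0,0,0.05],"rotation": [0,0,0]}]'

```text
t: 41.9
eef_pos: [0.614, 0.3039, 0.1503]
ee_rot: [0.42, 3.113, 0.0]
force: [-0.4, -0.3, 0.7]
finger_gap: 0.801
finger_force: 0.0
```

```bash
python3 -c "
from h import *
go(.614,.304,.0837)"
```

```text
t 41.9 tcp [614.  303.9 150.3] yaw_y 74.63 z [ 5.e-04  3.e-04 -1.e+00] F [-0.4 -0.3  0.7] gap 0.801 ff 0.0
tool shift to target [0.     0.0001 0.0666]
```

Emit:
step_arm --motion '[{"claw": 0.2,"xyz": [0,0,0.02],"rotation": [0,0,0]},{"claw": 0.2,"xyz": [0,0,0.04],"rotation": [0,0,0]},{"claw": 0.2,"xyz": [0,0,0.06],"rotation": [0,0,0]},{"claw": 0.2,"xyz": [0,0,0.0665],"rotation": [0,0,0]},{"claw": 0.3,"xyz": [0,0,0.0665],"rotation": [0,0,0]}]'

```text
t: 42.4
eef_pos: [0.6136, 0.3039, 0.0833]
ee_rot: [-0.42, -3.113, 0.0]
force: [0.3, 1.3, 0.1]
finger_gap: 0.703
finger_force: 0.0
```

Emit:
step_arm --motion '[{"claw": 0.5,"xyz": [0,0,0],"rotation": [0,0,0]},{"claw": 0.7,"xyz": [0,0,0],"rotation": [0,0,0]},{"claw": 1,"xyz": [0,0,0],"rotation": [0,0,0]},{"claw": 1,"xyz": [0,0,0],"rotation": [0,0,0]},{"claw": 1,"xyz": [0,0,0],"rotation": [0,0,0]}]' --squeeze 40

```text
t: 42.9
eef_pos: [0.6143, 0.304, 0.0851]
ee_rot: [0.419, 3.111, 0.001]
force: [-1.3, -2.0, 5.6]
finger_gap: 0.266
finger_force: 39.2
```

Emit:
step_arm --motion '[{"claw": 1,"xyz": [0,0,-0.01],"rotation": [0,0,0]},{"claw": 1,"xyz": [0,0,-0.04],"rotation": [0,0,0]},{"claw": 1,"xyz": [0,0,-0.08],"rotation": [0,0,0]},{"claw": 1,"xyz": [0,0,-0.12],"rotation": [0,0,0]},{"claw": 1,"xyz": [0,0,-0.14],"rotation": [0,0,0]}]'

```text
t: 43.4
eef_pos: [0.6142, 0.3045, 0.2285]
ee_rot: [0.418, 3.109, 0.005]
force: [1.2, -0.5, -1.1]
finger_gap: 0.267
finger_force: 39.4
```

Emit:
step_arm --motion '[{"claw": 1,"xyz": [-0.003,-0.015,0],"rotation": [0,0,0]},{"claw": 1,"xyz": [-0.009,-0.045,0],"rotation": [0,0,0]},{"claw": 1,"xyz": [-0.018,-0.085,0],"rotation": [0,0,0]},{"claw": 1,"xyz": [-0.027,-0.128,0],"rotation": [0,0,0]},{"claw": 1,"xyz": [-0.036,-0.17,0],"rotation": [0,0,0]}]'

```text
t: 43.9
eef_pos: [0.6028, 0.1293, 0.2234]
ee_rot: [-0.418, -3.113, -0.0]
force: [1.3, 0.0, -1.9]
finger_gap: 0.267
finger_force: 39.4
```

Emit:
step_arm --motion '[{"claw": 1,"xyz": [-0.009,-0.042,0],"rotation": [0,0,0]},{"claw": 1,"xyz": [-0.018,-0.082,0],"rotation": [0,0,0]},{"claw": 1,"xyz": [-0.024,-0.11,0],"rotation": [0,0,0]},{"claw": 1,"xyz": [-0.027,-0.125,0],"rotation": [0,0,0]},{"claw": 1,"xyz": [-0.028,-0.13,0],"rotation": [0,0,0]}]'

```text
t: 44.4
eef_pos: [0.5959, -0.0032, 0.2234]
ee_rot: [-0.422, -3.113, -0.0]
force: [-0.9, 0.0, -1.6]
finger_gap: 0.266
finger_force: 39.5
```

Emit:
step_arm --motion '[{"claw": 1,"xyz": [0,0,0.01],"rotation": [0,0,0]},{"claw": 1,"xyz": [0,0,0.045],"rotation": [0,0,0]},{"claw": 1,"xyz": [0,0,0.08],"rotation": [0,0,0]},{"claw": 1,"xyz": [0,0,0.11],"rotation": [0,0,0]},{"claw": 1,"xyz": [0,0,0.12],"rotation": [0,0,0]}]'

```text
t: 44.9
eef_pos: [0.5937, -0.0002, 0.0984]
ee_rot: [-0.415, -3.107, -0.0]
force: [0.2, 0.3, -1.9]
finger_gap: 0.264
finger_force: 39.5
```

Emit:
step_arm --motion '[{"claw": 1,"xyz": [0,0,0],"rotation": [0,0,0]},{"claw": 1,"xyz": [0,0,0.003],"rotation": [0,0,0]},{"claw": 1,"xyz": [0,0,0.006],"rotation": [0,0,0]},{"claw": 1,"xyz": [0,0,0.008],"rotation": [0,0,0]},{"claw": 1,"xyz": [0,0,0.008],"rotation": [0,0,0]}]'

```text
t: 45.4
eef_pos: [0.5961, -0.0022, 0.0957]
ee_rot: [0.419, 3.113, 0.0]
force: [0.7, -1.0, -1.5]
finger_gap: 0.263
finger_force: 39.5
```

```bash
python3 -c "
from h import *
go(.5958,-.0022,.0915)"
```

```text
t 45.4 tcp [596.1  -2.2  95.7] yaw_y 74.65 z [ 8.e-04  1.e-04 -1.e+00] F [ 0.7 -1.  -1.5] gap 0.263 ff 39.5
tool shift to target [ 0.0003 -0.0001  0.0042]
```

Emit:
step_arm --motion '[{"claw": 1,"xyz": [0,0,0.002],"rotation": [0,0,0]},{"claw": 1,"xyz": [0,0,0.003],"rotation": [0,0,0]},{"claw": 1,"xyz": [0,0,0.004],"rotation": [0,0,0]},{"claw": 1,"xyz": [0,0,0.0045],"rotation": [0,0,0]},{"claw": 1,"xyz": [0,0,0.0045],"rotation": [0,0,0]}]'

```text
t: 45.9
eef_pos: [0.5967, -0.0024, 0.0931]
ee_rot: [0.419, 3.111, 0.0]
force: [-3.0, -0.1, 8.4]
finger_gap: 0.266
finger_force: 40.6
```

Emit:
step_arm --motion '[{"claw": 0.6,"xyz": [0,0,0],"rotation": [0,0,0]},{"claw": 0.45,"xyz": [0,0,0],"rotation": [0,0,0]},{"claw": 0.35,"xyz": [0,0,0],"rotation": [0,0,0]},{"claw": 0.3,"xyz": [0,0,0],"rotation": [0,0,0]},{"claw": 0.3,"xyz": [0,0,0],"rotation": [0,0,0]}]'

```text
t: 46.4
eef_pos: [0.5959, -0.0022, 0.0906]
ee_rot: [-0.419, -3.113, -0.0]
force: [-1.0, 0.2, -0.7]
finger_gap: 0.701
finger_force: 0.0
```

Emit:
step_arm --motion '[{"claw": 0.3,"xyz": [0,0,-0.02],"rotation": [0,0,0]},{"claw": 0.3,"xyz": [0,0,-0.05],"rotation": [0,0,0]},{"claw": 0.3,"xyz": [0,0,-0.09],"rotation": [0,0,0]},{"claw": 0.3,"xyz": [0,0,-0.12],"rotation": [0,0,0]},{"claw": 0.3,"xyz": [0,0,-0.14],"rotation": [0,0,0]}]'

```text
t: 46.9
eef_pos: [0.5965, -0.0022, 0.2339]
ee_rot: [0.419, 3.11, 0.001]
force: [-0.8, -0.2, 0.8]
finger_gap: 0.699
finger_force: 0.0
```

Emit:
step_arm --motion '[{"claw": 0.3,"xyz": [0.025,0.035,0],"rotation": [0,0,0]},{"claw": 0.3,"xyz": [0.05,0.07,0],"rotation": [0,0,0]},{"claw": 0.3,"xyz": [0.075,0.105,0],"rotation": [0,0,0]},{"claw": 0.3,"xyz": [0.1,0.14,0],"rotation": [0,0,0]},{"claw": 0.3,"xyz": [0.125,0.175,0],"rotation": [0,0,0]}]'

```text
t: 47.4
eef_pos: [0.5209, 0.2011, 0.2309]
ee_rot: [0.42, 3.113, 0.0]
force: [0.0, -0.2, 0.2]
finger_gap: 0.701
finger_force: 0.0
```

Emit:
step_arm --motion '[{"claw": 0.3,"xyz": [0,0.03,0],"rotation": [0,0,0]},{"claw": 0.3,"xyz": [0,0.06,0],"rotation": [0,0,0]},{"claw": 0.3,"xyz": [0,0.08,0],"rotation": [0,0,0]},{"claw": 0.3,"xyz": [0,0.08,0],"rotation": [0,0,0]},{"claw": 0.3,"xyz": [0,0.08,0],"rotation": [0,0,0]}]'

```text
t: 47.9
eef_pos: [0.5428, 0.2767, 0.2304]
ee_rot: [-0.419, -3.113, 0.001]
force: [0.2, 0.5, 0.5]
finger_gap: 0.701
finger_force: 0.0
```

```bash
python3 - <<'E'
from h import *
im,d=snap('top','t3.png');st()
d0=np.load('top0.npz')['d']
for nm,b in dict(tintop=(275,310,185,225,.1,.115),jar=(335,375,195,240,.098,.118),bottle=(300,340,220,260,.113,.135),pot=(455,525,255,335,.09,.115),brush=(310,350,280,400,.008,.03)).items():
    print(nm,blob('top',d,*b)); 
    if nm!='pot':print('   was',blob('top',d0,*b))
E
```

```text
t 47.95 tcp [542.8 276.2 230.7] yaw_y 74.64 z [-2.e-04 -3.e-04 -1.e+00] F [-0.3 -0.2 -0.1] gap 0.7 ff 0.0
tintop {'rect': array([660.7,  46.4]), 'size': array([46. , 46.5]), 'ang': 74.3, 'circ': array([660.7,  46. ]), 'rad': 31.8, 'z': 0.1089, 'mean': array([658.3,  45.3]), 'n': 504}
   was {'rect': array([661.,  46.]), 'size': array([46. , 46.7]), 'ang': 74.4, 'circ': array([660.5,  45.8]), 'rad': 31.7, 'z': 0.1091, 'mean': array([658.8,  45. ]), 'n': 502}
jar {'rect': array([638.4, -69.4]), 'size': array([49. , 51.6]), 'ang': 88.1, 'circ': array([638.4, -69.2]), 'rad': 26.1, 'z': 0.1059, 'mean': array([637.8, -69.2]), 'n': 588}
   was {'rect': array([638.2, -69.1]), 'size': array([51.1, 49.8]), 'ang': 36.6, 'circ': array([638.3, -69.2]), 'rad': 26.2, 'z': 0.1058, 'mean': array([638.1, -69.1]), 'n': 589}
bottle {'rect': array([595. ,  -1.1]), 'size': array([22.2, 22.8]), 'ang': 89.0, 'circ': array([595.3,  -1.7]), 'rad': 11.7, 'z': 0.1228, 'mean': array([595. ,  -1.5]), 'n': 131}
   was {'rect': array([595.3,  -2.1]), 'size': array([20.4, 22.2]), 'ang': 89.2, 'circ': array([595.7,  -2.1]), 'rad': 11.7, 'z': 0.1231, 'mean': array([595.5,  -2.2]), 'n': 125}
pot {'rect': array([ 481.7, -325. ]), 'size': array([45.7, 42.9]), 'ang': 89.0, 'circ': array([ 482.2, -324.8]), 'rad': 23.2, 'z': 0.0985, 'mean': array([ 481.7, -324.7]), 'n': 479}
brush {'rect': array([404. , -20.7]), 'size': array([198.8,  41.9]), 'ang': 1.7, 'circ': array([404. , -20.4]), 'rad': 99.8, 'z': 0.0169, 'mean': array([387.3, -21.2]), 'n': 1515}
   was {'rect': array([404., -21.]), 'size': array([198.6,  41.9]), 'ang': 0.8, 'circ': array([404. , -20.4]), 'rad': 99.9, 'z': 0.0168, 'mean': array([387. , -21.2]), 'n': 1517}
```

View pics/t3.png

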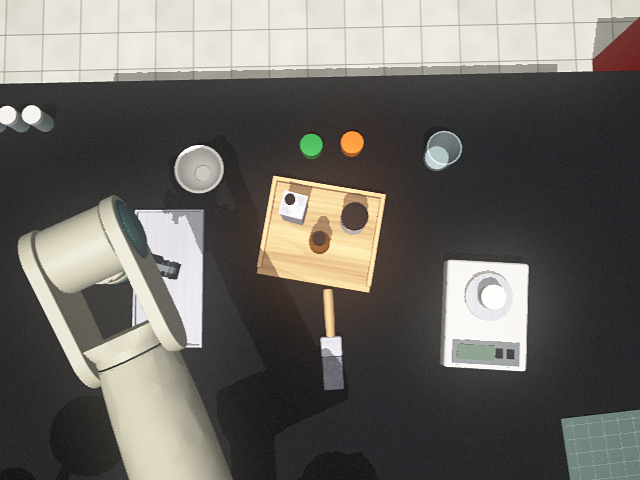

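The tin (293,207), jar (354,217) and bottle (320,241) are back within about 1 mm of their starting spots. The pot is on the pan at (493,297) and the arm is clear of everything.

```bash
python3 -c "
from h import *
print(close_job())"
```

```text
the job is handed in; nothing more can be done
None
```

The job is done and handed in: the pot stands within about 2 mm of the pan's centre, and the tin, jar and bottle are back within about 1 mm of where they started (measured from the top camera before hand-in).

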